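# Change over the specimens on a microscope stage

## Task

Rotate the three specimens by one place: the four-well slide now on the black stage goes into the white rimmed tray, the square metal chamber now in the tray goes onto the round top of the warming plate, and the round dish now on the warming plate goes onto the stage, each upright and centred on its place; the empty cork mat is there to park one on the way. Swing the stage's hold-down arm clear if it is in the way, and once the dish is on the stage swing the arm fully back over it. Never tip a specimen, and leave the small amber vial standing where it is.

Things in the scene. Friction and masses are not known exactly. Their poses are not given: they have to be found in the camera images.
- dish: Round culture dish with a white lid, 56 mm diameter at the lid (upper 8 mm), 53 mm below it, 18 mm high, 40 to 85 g. Origin: centre of its underside; z up. Starts on the warming plate.
- chamber: Square aluminium imaging chamber with a round window, 44 x 44 mm, 18 mm high, 60 to 130 g. Origin: centre of its underside; x and y parallel to its sides. Starts in the tray.
- slide: Four-well chamber slide: grey oblong block with four white lids in a row, 76 mm long (its x axis; wells 72 mm), 28 mm wide (y), 18 mm high, 35 to 70 g. Origin: centre of its underside. Starts on the stage, long way within about 0.15 rad of the stage's x axis.
- stage: Fixed black stage plate; a pale 80 mm square marks the specimen place. Top face 22 mm above the origin. Origin: centre of that square, at table level; x, y along the plate's edges. Plate: x -60 to 85 mm, y -55 to 55 mm. A steel pivot post, 20 mm across, stands at x = 65 mm, y = 0 and carries the hold-down arm; all there but the arm's knob ends 50 mm above the table.
- tray: Fixed shallow white tray, 140 mm (x) x 120 mm (y) outside, walls 4 mm thick, rim 10 mm above the table, inner floor 4 mm above the table. Origin: centre of its underside. Its place is the centre of the floor.
- warmer: Fixed warming plate: grey box 130 mm (x) x 120 mm (y) x 25 mm with a round aluminium top disc, 92 mm diameter, 4 mm thick, whose face is 29 mm above the origin. Origin: centre of the underside. Its place is the centre of the disc.
- mat: Fixed round cork mat, 110 mm diameter, 5 mm thick, empty at the start: the free spot. Origin: centre of its underside.
- clip (a joint): Angle of the stage's hold-down arm about the vertical pivot post, 0 to 1.65 rad; stays where left (1 N at the knob moves it). 0: closed, the arm points from the post along the stage's -x over the specimen. Growing values turn it counter-clockwise seen from above; at 1.57 it points along the stage's -y. Starts anywhere from 0 to 1.55; from about 1.3 it is clear of the specimen.
- clip_knob (a point): Top centre of the upright round black knob on the hold-down arm: 14 mm diameter, 28 mm high above the arm, 52 mm from the pivot axis; this point is 77 mm above the table. The arm is a steel bar 12 mm wide, reaching 68 mm from the pivot axis; underside 43 mm, top face 49 mm above the table, so it clears a specimen on the stage by 3 mm.
- vial: Small amber bottle with a white cap, 25 mm diameter, 55 mm high, standing between the places: a bystander. Origin: centre of its underside.

How it is judged (in metres and radians):
On the way:
1. the dish stands on the stage while the hold-down arm is swung aside (more than 0.6 rad open) (horizontal distance between dish and stage below 0.012 m and z of dish in the frame of stage between 0.018 and 0.026 m and angle between dish's own z axis and vertical below 0.1 rad and value of joint clip above 0.6 rad), for 0.2 s.
At the end, for the whole second after the job is handed in: The dish is on the stage, the chamber on the warming plate and the slide in the tray, each centred within 12 mm, resting on its place (within 4 mm in height), upright and still, and the hold-down arm is back over the dish (less than 0.15 rad open) (horizontal distance between dish and stage below 0.012 m and z of dish in the frame of stage between 0.018 and 0.026 m and angle between each of dish, chamber, slide's own z axis and vertical below 0.1 rad and horizontal distance between chamber and warmer below 0.012 m and z of chamber in the frame of warmer between 0.025 and 0.033 m and horizontal distance between slide and tray below 0.012 m and z of slide in the frame of tray between 0 and 0.008 m and linear speed of each of dish, chamber, slide below 0.02 m/s and angular speed of each of dish, chamber, slide below 0.3 rad/s and value of joint clip below 0.15 rad and velocity of joint clip between -0.05 and 0.05 rad/s); the robot touches nothing.
It fails at once if a specimen is tipped by more than 0.5 rad (angle between any of dish, chamber, slide's own z axis and vertical above 0.5 rad).
It fails at once if the amber vial is moved more than 20 mm or knocked over (distance of vial from where it was at the start of the episode above 0.02 m or angle between vial's own z axis and vertical above 0.5 rad).
It also fails if it takes over 125 s, if anything falls off the work surface, if the arm or the gripper's body presses on something with over 40 N, if the wrist force passes 120 N, or if a joint passes its speed limit or range.

## Robot

A 6-joint arm with a two-finger parallel gripper is mounted at the origin on the work surface. World frame = base frame: x ahead of the robot, y to its left, z up, the work surface at z = 0. Lengths are in mm, angles in degrees, forces in N, time in s.
With the tool pointing down it reaches from about 350 to 850 mm from the base axis. Payload 8.1 kg.
Tool frame: the origin (TCP) lies on the front face of the gripper's body, between the roots of the fingers; the fingertips stand r.finger_overhang ahead of it and the grasp point (between the pads) lies 54 mm ahead of it (r.finger_overhang is the distance from the TCP to the fingertips, in mm); y points along the fingers, z is the direction in which the jaws open and shut, and the axes are right-handed (so a half turn about y gives the same grasp; the last joint's range is limited). The gripper opens to 85 mm and grips with 20 to 120 N. Pads are 22 mm wide; open, the fingers measure 114 mm over their backs; the gripper's body (76 mm by 85 mm) begins 54 mm behind the grasp point. The pads swing forward as they close: fully open they stand 13 mm farther back than shut.
Start: joints at [-71.07, 7.471, 85.268, -0, 87.261, -4.893], TCP at [242.373, -548.873, 303.892] pointing down, gripper open.
Joint ranges: [-169.43, 169.43], [-51.17, 129.36], [1.28, 143.12], [-76.62, 256.62], [0, 156.53], [-152.29, 152.29]. Speed limits (degrees/s): [136.94, 136.94, 159.86, 180, 180, 180].

## Interface

Orientations are given as [roll, pitch, yaw] about the fixed x, y, z axes, in that order (R = Rz(yaw) Ry(pitch) Rx(roll)).
In Python, from bench import r gives the robot as it stands. The module is installed in compiled form; this text tells all that it offers.
- The arm moves only by the tool arm_command, never from a script. Its argument "increments" is a list of rows, each a list of 6 numbers: the shift along the tool's x, y, z in m, then the turn, a rotation vector about the tool's x, y, z in rad. In form: [[tx, ty, tz, wx, wy, wz], ...]. A call has exactly 10 rows; each row is the pose to reach, as a shift and turn from the pose commanded when the call began, along the tool's axes at that moment; what a row does not reach only later rows make up. A row lasts 1/8 s, in which the tool goes at most 62.5 mm and 10.7 degrees, less where a joint would pass 70% of its speed; a pose out of reach is approached as far as the arm can. A call with a gripper value outside its range is refused whole. "jaw" is the gripper's target within -1 to 1 (shut at 1, half-way at 0, fully open at -1), set as the call begins (left out, the last holds). The fingers move at their own pace and stop on an object; "force" is the grip in N (left out, the last holds). Time passes only in rows, so rows that repeat a pose let the fingers close, or fill a call up. It gives the time, the measured TCP pose, the force and the opening at its end, in the units of the state.
- r.sense(): the state, without advancing time (a new reading comes with each control period).
- r.snapshot(name): name is "scene" or "top"; returns the picture (480x640x3 uint8, red, green, blue); there is no depth.
- r.camera_model(name): a dict with "intrinsics" (3x3 intrinsics, pixels), "cam_to_world" (4x4, takes a point from camera to world coordinates). Camera axes: x right, y down, z forward; pixel columns grow to the right and rows downward; lengths in mm; the calibration is good to about 2 mm. A picture is of the moment at which its call begins. camera_model takes no time and is no camera call.
- r.hand_in(): hands the job in, once; it reports no verdict.
Trained networks look in the newest picture that a camera, given by its name, has taken for a name from the list of things; names that differ only in an ending like _2 or _b are one class to them, and where a whole thing is asked for, a point or a joint stands for the part that bears it (a point fixed in the world has none). Each returns a list of dicts, best first, with "conf" (0 to 1); they miss things now and then, are a little off and sometimes report something else, mostly with a low value. They report only what shows in the picture. A call takes as long as a camera call.
- r.trace(camera, target): "mask" (480x640 bool, what is visible of it) and "position" ([column, row] in pixels, amid what is visible of it).
- r.spot_point(camera, target): "position" ([column, row] in pixels: a listed point, or the origin of a listed thing).
The state is a dict: "time": time; "joint_pos": joint angles; "qd": joint speeds; "joint_efforts": joint torques, N m; "tool_pos": TCP position; "tcp_rot": TCP orientation; "ft_force": force on the tool from outside, world axes, zero at the start; "wrist_torque": the same for the moment, N m; "finger_gap": finger opening in mm.
Only numpy, scipy, OpenCV 4.12 (cv2) and the standard library are available. Lean on these libraries where they do the work, as an engineer would, in place of code of your own. Each camera call takes 0.05 s, during which the arm holds its last target.

## Working session

There is one attempt and no reset: what is moved stays moved. The work goes in short steps, Python scripts to look and compute and a tool call to move; the robot and the scene stay as the last step left them, time stands still between calls to the robot, and variables do not carry over. Pictures are saved under pics/ and viewed, and the job is handed in when it is done.

Besides the shell and the picture viewer there is one more tool, called after "Request:" by a JSON object that holds its "op" and its "data", one argument or row to a line. arm_command: Moves the arm, as the interface text tells. Its arguments: {"type":"object","properties":{"increments":{"type":"array","items":{"type":"array","items":{"type":"number"}}},"jaw":{"type":"number"},"force":{"type":"number"}},"required":["increments"]}

```bash
mkdir -p pics; ls; python3 - <<'E'
from bench import r
import cv2,numpy as np
s=r.sense();print({k:np.round(v,3).tolist() for k,v in s.items()}, r.finger_overhang)
for n in("scene","top"):
    cv2.imwrite(f"pics/{n}0.png",r.snapshot(n)[:,:,::-1])
    print(n,{k:np.round(v,3).tolist() for k,v in r.camera_model(n).items()})
E
```

```text
pics
{'time': 0.0, 'joint_pos': [-71.071, 7.515, 85.332, 0.001, 87.263, -4.892], 'qd': [0.009, 0.022, -0.045, 0.026, 0.033, -0.044], 'joint_efforts': [-0.001, -56.94, -50.055, -0.0, 0.015, 0.0], 'tool_pos': [242.225, -548.452, 302.815], 'tcp_rot': [-90.11, 0.011, -156.179], 'ft_force': [-0.363, -0.008, -0.424], 'wrist_torque': [-0.024, 0.004, 0.007], 'finger_gap': 85.621} 72.6
scene {'intrinsics': [[574.13, 0.0, 324.228], [0.0, 574.13, 243.605], [0.0, 0.0, 1.0]], 'cam_to_world': [[0.853, 0.312, -0.417, 959.133], [0.521, -0.498, 0.693, -710.156], [0.008, -0.809, -0.588, 691.493], [0.0, 0.0, 0.0, 1.0]]}
top {'intrinsics': [[528.838, 0.0, 307.764], [0.0, 528.838, 242.035], [0.0, 0.0, 1.0]], 'cam_to_world': [[-0.019, -0.988, 0.152, 364.736], [-1.0, 0.016, -0.02, 6.83], [0.017, -0.152, -0.988, 1193.7], [0.0, 0.0, 0.0, 1.0]]}
```

View pics/scene0.png

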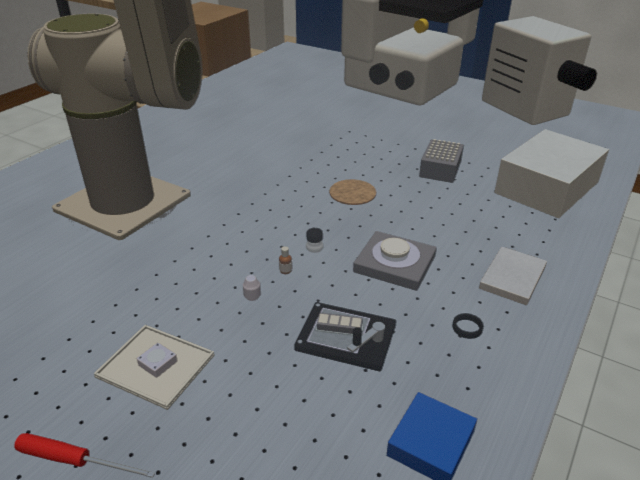

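View pics/top0.png

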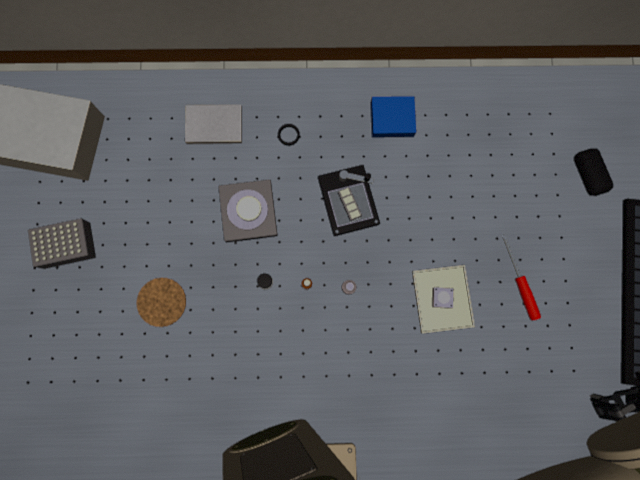

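The pictures show the dish on the warmer (top 248,208), slide on the stage (350,203), chamber in the tray (443,297), mat at (162,302), and vial at about (307,283). The clip arm looks open, with its knob near (367,177). Now I'll measure them.

```bash
cat > h.py <<'E'
from bench import r
import cv2,numpy as np
from scipy.spatial.transform import Rotation as R
def ray(cam,px,z):
    m=r.camera_model(cam);K=np.array(m["intrinsics"]);T=np.array(m["cam_to_world"])
    px=np.atleast_2d(np.array(px,float))
    d=np.c_[px,np.ones(len(px))]@np.linalg.inv(K).T@T[:3,:3].T
    o=T[:3,3]; t=(z-o[2])/d[:,2]
    return o+d*t[:,None]
def proj(cam,P):
    m=r.camera_model(cam);K=np.array(m["intrinsics"]);T=np.array(m["cam_to_world"])
    p=(np.atleast_2d(P)-T[:3,3])@T[:3,:3]@K.T
    return p[:,:2]/p[:,2:]
def rect(cam,mask,z):
    c=max(cv2.findContours(mask.astype(np.uint8),cv2.RETR_EXTERNAL,cv2.CHAIN_APPROX_NONE)[0],key=cv2.contourArea)
    w=ray(cam,c[:,0,:],z)[:,:2].astype(np.float32)
    return cv2.minAreaRect(w)
E
python3 - <<'E'
from h import *
zt={"dish":47,"chamber":22,"slide":40,"stage":22,"tray":10,"warmer":25,"mat":5,"vial":55,"clip":49}
zo={"dish":29,"chamber":4,"slide":22,"stage":0,"tray":0,"warmer":0,"mat":0,"vial":0,"clip_knob":77}
for cam in("top","scene"):
    r.snapshot(cam)
    for n in zo:
        for d in r.spot_point(cam,n)[:2]:
            print(cam,n,"spot",round(d["conf"],2),np.round(d["position"]),np.round(ray(cam,d["position"],zo[n])[0]))
for cam in("top",):
    for n in zt:
        for d in r.trace(cam,n)[:1]:
            q=rect(cam,d["mask"],zt[n]); print(cam,n,"trace",round(d["conf"],2),np.round(d["position"]),np.round(q[0]),np.round(q[1]),round(q[2],1),d["mask"].sum())
print(r.sense()["time"])
E
```

```text
top dish spot 0.91 [247. 210.] [618. 118.  29.]
top chamber spot 0.77 [441. 298.] [ 414. -314.    4.]
top slide spot 0.83 [348. 205.] [ 629. -111.   22.]
top stage spot 0.64 [346. 207.] [ 629. -108.    0.]
top tray spot 0.56 [441. 302.] [ 406. -316.    0.]
top warmer spot 0.75 [245. 209.] [627. 126.   0.]
top mat spot 0.61 [161. 303.] [415. 313.   0.]
top vial spot 0.67 [306. 286.] [448. -11.   0.]
top vial spot 0.21 [440. 301.] [ 410. -314.    0.]
top clip_knob spot 0.5 [371. 172.] [ 689. -157.   77.]
scene dish spot 0.96 [391. 255.] [618. 105.  29.]
scene chamber spot 0.87 [155. 363.] [ 413. -316.    4.]
scene slide spot 0.81 [340. 329.] [ 632. -112.   22.]
scene stage spot 0.68 [335. 342.] [ 628. -122.    0.]
scene tray spot 0.93 [160. 363.] [ 415. -309.    0.]
scene warmer spot 0.97 [395. 265.] [623. 117.   0.]
scene mat spot 0.69 [350. 192.] [414. 310.   0.]
scene clip_knob spot 0.62 [358. 331.] [ 682. -151.   77.]
top dish trace 0.85 [245. 209.] [618. 113.] [55. 56.] 89.1 523
top chamber trace 0.71 [440. 296.] [ 416. -313.] [48. 42.] 88.9 409
top slide trace 0.61 [345. 204.] [ 625. -111.] [75. 30.] 21.2 431
top stage trace 0.85 [352. 199.] [ 640. -116.] [150. 124.] 12.4 2761
top tray trace 0.85 [443. 309.] [ 412. -316.] [142. 124.] 6.1 3003
top warmer trace 0.67 [242. 217.] [618. 118.] [134. 122.] 7.0 2589
top mat trace 0.82 [158. 302.] [418. 313.] [109. 106.] 89.0 1925
top vial trace 0.47 [307. 284.] [450. -12.] [24. 24.] 89.0 116
top clip trace 0.51 [356. 180.] [ 687. -126.] [75. 22.] 84.1 250
1.55
```

```bash
python3 - <<'E'
import cv2
t=cv2.imread("pics/top0.png");cv2.imwrite("pics/st0.png",cv2.resize(t[155:245,300:400],None,fx=6,fy=6,interpolation=cv2.INTER_CUBIC))
t=cv2.imread("pics/scene0.png");cv2.imwrite("pics/st1.png",cv2.resize(t[290:380,285:405],None,fx=6,fy=6,interpolation=cv2.INTER_CUBIC))
E
```

```text
(no output)
```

View pics/st0.png

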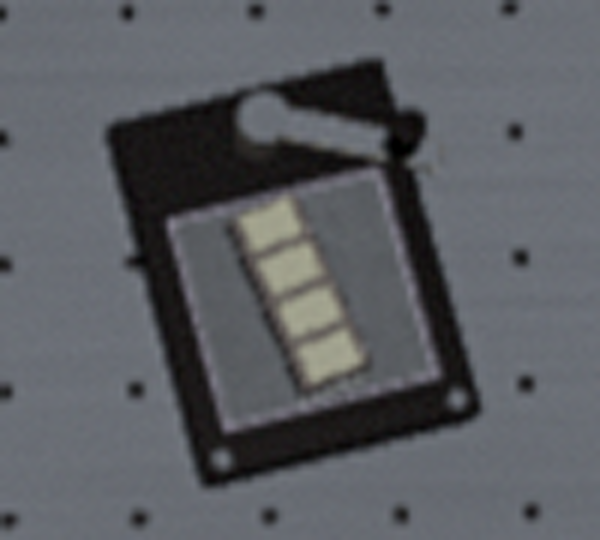

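View pics/st1.png

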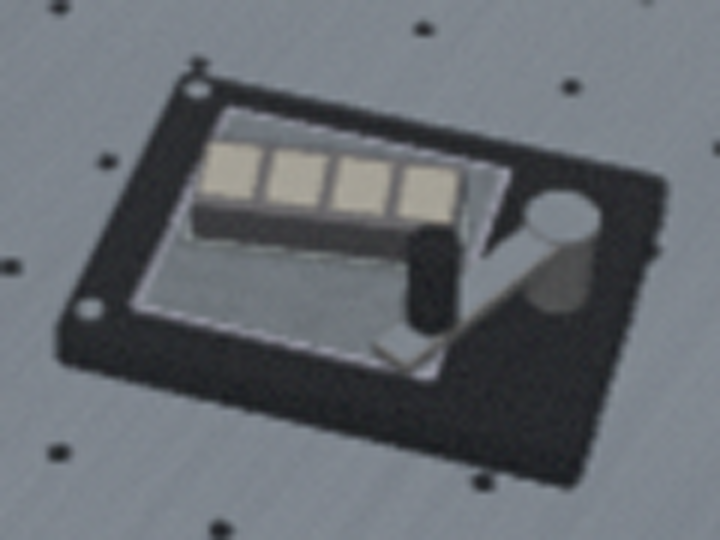

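```bash
python3 - <<'E'
from h import *
c=np.array([[167,217],[382,170],[440,380],[228,432]])/6+[300,155]
w=ray("top",c,22);print("sq",np.round(w),w.mean(0).round(1))
s=np.array([[125-16,130],[380,62],[480,410],[207,485]])/6+[300,155]
w=ray("top",s,22);print("plate",np.round(w),"edges",np.linalg.norm(np.diff(w,axis=0),axis=1))
for i,j in((3,0),(2,1)):
    d=w[j]-w[i];print(np.degrees(np.arctan2(d[1],d[0])))
p=ray("top",np.array([265,113])/6+[300,155],50)[0];print("post",p)
k=ray("top",np.array([410,120])/6+[300,155],77)[0];print("knob",k, np.linalg.norm((k-p)[:2]))
t=ray("top",np.array([435,163])/6+[300,155],49)[0];print("tip",t,np.linalg.norm((t-p)[:2]))
for q in (k,t):
    d=q-p;print(np.degrees(np.arctan2(d[1],d[0])))
l=np.array([[232,225],[297,195],[368,355],[305,390]])/6+[300,155]
w=ray("top",l,40);print("slide",w.round(),w.mean(0))
# scene versions
sc=lambda a:np.array(a)/6+[285,290]
w=ray("scene",sc([[228,107],[510,170],[435,380],[133,308]]),22);print("sq scene",w.round(),w.mean(0))
print("post scene",ray("scene",sc([[565,216]]),50),"knob",ray("scene",sc([[434,232]]),77))
print("slide scene",ray("scene",sc([[205,145],[460,167],[457,222],[200,200]]),40).mean(0))
E
```

```text
sq [[ 661.  -65.   22.]
 [ 679. -147.   22.]
 [ 597. -167.   22.]
 [ 578.  -86.   22.]] [ 628.7 -116.2   22. ]
plate [[ 696.  -44.   22.]
 [ 721. -148.   22.]
 [ 585. -181.   22.]
 [ 558.  -77.   22.]] edges [107.45946772 140.0537345  107.13434095]
13.75018515340146
13.61275055597255
post [ 693.5027852  -100.88372027   50.        ]
knob [ 682.36527782 -151.11072538   77.        ] 51.44702239488921
tip [ 673.68041789 -163.79450949   49.        ] 65.95978809893619
-102.50266213604327
-107.48895822500296
slide [[ 653.  -88.   40.]
 [ 665. -113.   40.]
 [ 603. -137.   40.]
 [ 590. -114.   40.]] [ 627.76505708 -113.00189069   40.        ]
sq scene [[ 580.  -83.   22.]
 [ 661.  -63.   22.]
 [ 681. -144.   22.]
 [ 600. -164.   22.]] [ 630.4155969  -113.62318553   22.        ]
post scene [[693.78464269 -98.26900298  50.        ]] knob [[ 679.49452792 -146.62796673   77.        ]]
slide scene [ 629.66769748 -111.19298035   40.        ]
```

```bash
cat >> h.py <<'E'
def plan(x,y,z,yaw,pr=True):
    """tool-axis increment from measured pose to TCP x,y,z (mm), tool-down yaw deg"""
    s=r.sense(); R0=R.from_euler("xyz",s["tcp_rot"],degrees=True); R1=R.from_euler("xyz",[-90,0,yaw],degrees=True)
    t=R0.inv().apply(np.array([x,y,z])-s["tool_pos"])/1000
    w=(R0.inv()*R1).as_rotvec()
    print("t",s["time"],"at",np.round(s["tool_pos"],1),np.round(s["tcp_rot"],1),"gap",round(float(s["finger_gap"]),1),"F",np.round(s["ft_force"],1))
    print("inc",np.round(np.r_[t,w],4).tolist(),"turn",round(np.degrees(np.linalg.norm(w)),1))
    return np.r_[t,w]
E
python3 - <<'E'
from h import *
t=cv2.imread("pics/top0.png");s=cv2.imread("pics/scene0.png")
a=cv2.resize(t[255:340,405:485],(400,425),interpolation=cv2.INTER_CUBIC);b=cv2.resize(s[320:405,95:215],(400,283),interpolation=cv2.INTER_CUBIC)
b=cv2.copyMakeBorder(b,0,142,0,0,cv2.BORDER_CONSTANT)
cv2.imwrite("pics/tray.png",np.hstack([a,b]))
plan(414,-314,180,-174)
E
```

```text
t 1.55 at [ 242.4 -548.9  303.9] [ -90.    -0.  -156.2] gap 85.3 F [-0.1 -0.  -0.8]
inc [-0.2519, 0.1239, -0.1456, -0.0, 0.311, 0.0] turn 17.8
```

View pics/tray.png

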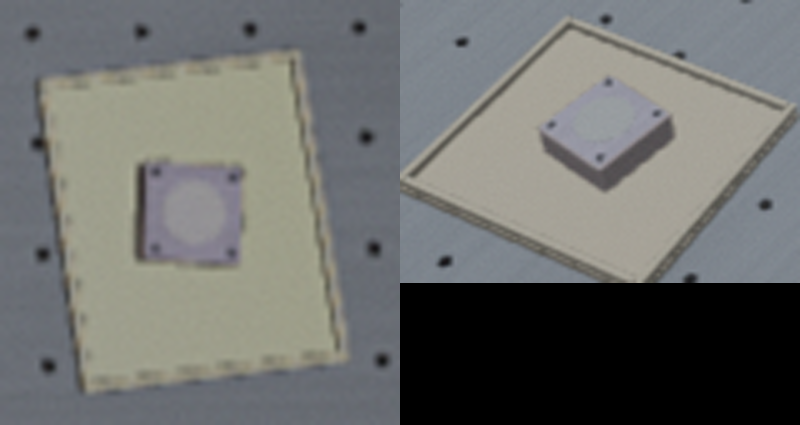

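The chamber's sides run close to the image axes. Its lid spans about (434,288)–(453,308) px, while the tray is turned about 6°.

```bash
python3 - <<'E'
from h import *
o=np.array([405,255])
w=ray("top",np.array([[146,163],[243,164],[240,266],[146,262]])/5+o,22);print(w.round(),w.mean(0))
w=ray("top",np.array([[38,78],[300,50],[348,358],[84,392]])/5+o,10);print(w.round(),w.mean(0)); d=w[0]-w[3]+w[1]-w[2];print(np.degrees(np.arctan2(d[1],d[0])))
# scene
o=np.array([95,320]);f=120/400
print(ray("scene",np.array([[608-400,76],[675-400,120],[604-400,165],[539-400,127]])*f+o,22).mean(0))
print(ray("scene",np.array([[568-400,17],[800-400,108],[648-400,283],[0,180]])*f+o,10).round(), "mean",ray("scene",np.array([[568-400,17],[800-400,108],[648-400,283],[0,180]])*f+o,10).mean(0))
E
```

```text
[[ 438. -296.   22.]
 [ 437. -339.   22.]
 [ 392. -335.   22.]
 [ 394. -294.   22.]] [ 415.08618704 -316.10499368   22.        ]
[[ 478. -252.   10.]
 [ 488. -372.   10.]
 [ 350. -385.   10.]
 [ 338. -266.   10.]] [ 413.60825034 -318.73778735   10.        ]
5.36749234005595
[ 419.07521353 -314.64608727   22.        ]
[[ 342. -266.   10.]
 [ 482. -252.   10.]
 [ 493. -367.   10.]
 [ 355. -384.   10.]] mean [ 417.81209537 -317.34423274   10.        ]
```

```bash
python3 - <<'E'
from h import *
plan(415,-314,140,-180)
E
```

```text
t 1.55 at [ 242.4 -548.9  303.9] [ -90.    -0.  -156.2] gap 85.3 F [-0.1 -0.  -0.8]
inc [-0.2528, 0.1639, -0.1452, -0.0, 0.4158, 0.0] turn 23.8
```

Request:
{"op": "arm_command", "data": {
  "increments": [
    [-0.0254,0.0164,-0.0143,0,0.047,0],
    [-0.0761,0.0492,-0.043,0,0.14,0],
    [-0.127,0.082,-0.0716,0,0.234,0],
    [-0.178,0.115,-0.1,0,0.328,0],
    [-0.228,0.148,-0.129,0,0.421,0],
    [-0.2536,0.1639,-0.1432,0,0.468,0],
    [-0.2536,0.1639,-0.1432,0,0.468,0],
    [-0.2536,0.1639,-0.1432,0,0.468,0],
    [-0.2536,0.1639,-0.1432,0,0.468,0],
    [-0.2536,0.1639,-0.1432,0,0.468,0]
  ],
  "jaw": -0.35,
  "force": 40
}}

```text
time: 2.8
tool_pos: [416.3, -316.7, 140.9]
tcp_rot: [-89.9, 0.1, 176.9]
ft_force: [0.4, 0.3, 0.3]
finger_gap: 57.9
```

```bash
python3 - <<'E'
from h import *
plan(416.5,-315.5,79,177);print(r.finger_overhang)
cv2.imwrite("pics/s1.png",cv2.resize(r.snapshot("scene")[200:440,40:360,::-1],(800,600)))
E
```

```text
t 2.8 at [ 416.3 -316.7  140.9] [-8.990e+01  1.000e-01  1.769e+02] gap 57.9 F [0.4 0.3 0.3]
inc [-0.0, 0.0619, -0.0013, -0.0011, -0.0013, -0.0011] turn 0.1
72.6
```

View pics/s1.png

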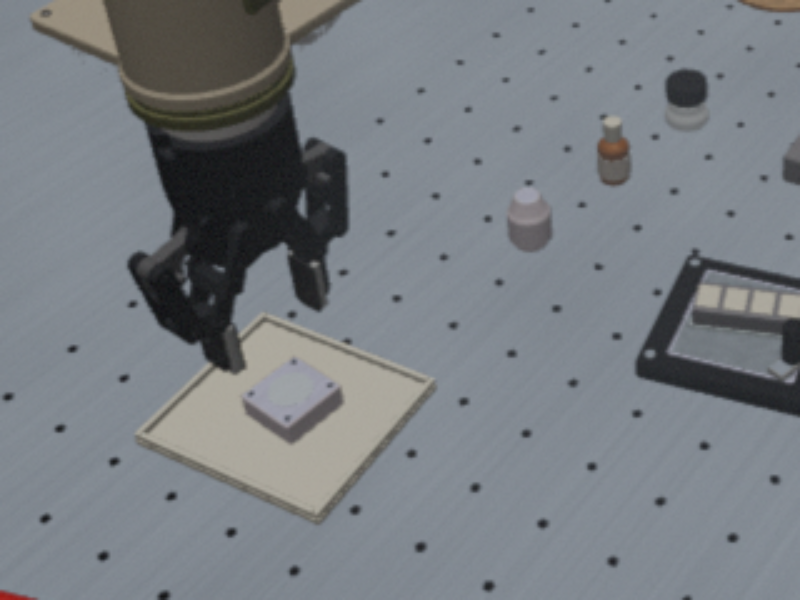

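```bash
python3 - <<'E'
from h import *
for z in (60,65,70,75,80,85): print(z,ray("scene",[[136,347],[169,323]],z).round().tolist())
E
```

```text
60 [[410.0, -340.0, 60.0], [415.0, -276.0, 60.0]]
65 [[414.0, -343.0, 65.0], [419.0, -280.0, 65.0]]
70 [[418.0, -346.0, 70.0], [424.0, -283.0, 70.0]]
75 [[423.0, -349.0, 75.0], [428.0, -286.0, 75.0]]
80 [[427.0, -352.0, 80.0], [432.0, -290.0, 80.0]]
85 [[431.0, -354.0, 85.0], [437.0, -293.0, 85.0]]
```

Request:
{"op": "arm_command", "data": {
  "increments": [
    [0,0.01,-0.001,0,0,0],
    [0,0.025,-0.001,0,0,0],
    [0,0.04,-0.001,0,0,0],
    [0,0.052,-0.001,0,0,0],
    [0,0.059,-0.001,0,0,0],
    [0,0.063,-0.001,0,0,0],
    [0,0.063,-0.001,0,0,0],
    [0,0.063,-0.001,0,0,0],
    [0,0.063,-0.001,0,0,0],
    [0,0.063,-0.001,0,0,0]
  ]
}}

```text
time: 4.1
tool_pos: [416.7, -314.6, 77.3]
tcp_rot: [-90.0, 0.0, 177.0]
ft_force: [0.1, -0.6, 1.0]
finger_gap: 57.6
```

Request:
{"op": "arm_command", "data": {
  "increments": [
    [0,0,0,0,0,0],
    [0,0,0,0,0,0],
    [0,0,0,0,0,0],
    [0,0,0,0,0,0],
    [0,0,0,0,0,0],
    [0,0,0,0,0,0],
    [0,0,0,0,0,0],
    [0,0,0,0,0,0],
    [0,0,0,0,0,0],
    [0,0,0,0,0,0]
  ],
  "jaw": 1,
  "force": 40
}}

```text
time: 5.35
tool_pos: [416.9, -314.7, 77.4]
tcp_rot: [-90.0, 0.0, 177.0]
ft_force: [-0.1, 0.2, 4.9]
finger_gap: 43.2
```

```bash
python3 - <<'E'
from h import *
plan(416.5,-315.5,170,177)
cv2.imwrite("pics/s2.png",cv2.resize(r.snapshot("scene")[260:440,60:300,::-1],(800,600)))
E
```

```text
t 5.35 at [ 416.9 -314.7   77.4] [-90.   0. 177.] gap 43.2 F [-0.1  0.2  4.9]
inc [0.0003, -0.0926, 0.0009, -0.0005, 0.0002, -0.0006] turn 0.0
```

View pics/s2.png

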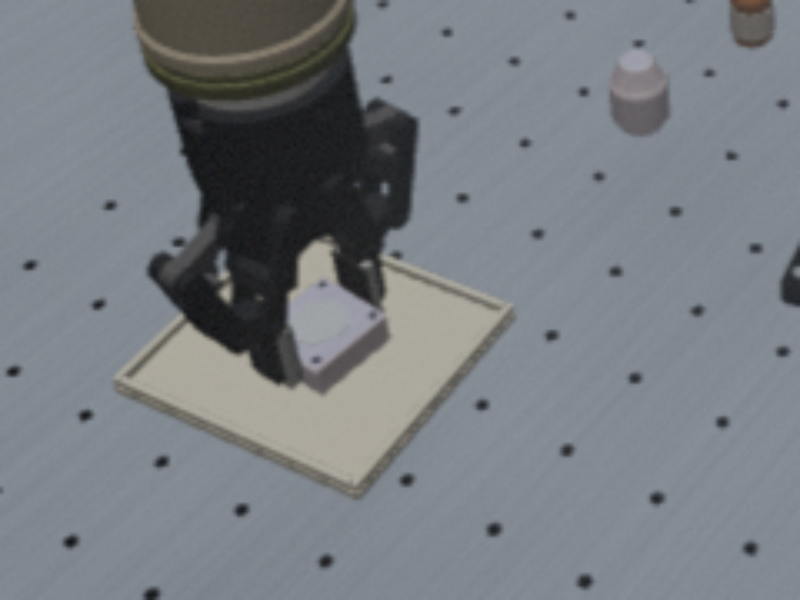

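Request:
{"op": "arm_command", "data": {
  "increments": [
    [0,-0.008,0,0,0,0],
    [0,-0.03,0,0,0,0],
    [0,-0.06,0,0,0,0],
    [0,-0.09,0,0,0,0],
    [0,-0.11,0,0,0,0],
    [0.001,-0.11,-0.015,0,0,0],
    [0.002,-0.11,-0.05,0,-0.05,0],
    [0.005,-0.11,-0.09,0,-0.1,0],
    [0.008,-0.11,-0.14,0,-0.15,0],
    [0.01,-0.11,-0.19,0,-0.2,0]
  ]
}}

```text
time: 6.65
tool_pos: [415.1, -121.7, 185.3]
tcp_rot: [-90.1, -0.1, -171.5]
ft_force: [0.3, 0.2, 0.2]
finger_gap: 43.1
```

```bash
python3 - <<'E'
from h import *
plan(416,312,190,-153)
E
```

```text
t 6.65 at [ 415.1 -121.7  185.3] [-9.010e+01 -1.000e-01 -1.715e+02] gap 43.1 F [0.3 0.2 0.2]
inc [-0.0652, -0.0041, -0.4288, 0.0019, -0.3223, 0.0016] turn 18.5
```

Request:
{"op": "arm_command", "data": {
  "increments": [
    [-0.008,-0.004,-0.05,0,-0.04,0],
    [-0.015,-0.004,-0.1,0,-0.08,0],
    [-0.023,-0.004,-0.15,0,-0.12,0],
    [-0.03,-0.004,-0.2,0,-0.16,0],
    [-0.038,-0.004,-0.25,0,-0.2,0],
    [-0.046,-0.004,-0.3,0,-0.24,0],
    [-0.053,-0.004,-0.35,0,-0.27,0],
    [-0.06,-0.004,-0.395,0,-0.3,0],
    [-0.064,-0.004,-0.42,0,-0.32,0],
    [-0.065,-0.004,-0.429,0,-0.322,0]
  ]
}}

```text
time: 7.9
tool_pos: [415.9, 310.8, 189.3]
tcp_rot: [-90.0, -0.2, -153.0]
ft_force: [-0.9, 0.5, -1.3]
finger_gap: 43.3
```

```bash
python3 - <<'E'
from h import *
plan(416,312,79.5,-153)
E
```

```text
t 7.9 at [415.9 310.8 189.3] [ -90.    -0.2 -153. ] gap 43.3 F [-0.9  0.5 -1.3]
inc [-0.001, 0.1098, -0.001, 0.0001, 0.0008, 0.0027] turn 0.2
```

Request:
{"op": "arm_command", "data": {
  "increments": [
    [-0.001,0.012,-0.001,0,0,0.002],
    [-0.001,0.035,-0.001,0,0,0.002],
    [-0.001,0.06,-0.001,0,0,0.002],
    [-0.001,0.08,-0.001,0,0,0.002],
    [-0.001,0.095,-0.001,0,0,0.002],
    [-0.001,0.104,-0.001,0,0,0.002],
    [-0.001,0.108,-0.001,0,0,0.002],
    [-0.001,0.11,-0.001,0,0,0.002],
    [-0.001,0.11,-0.001,0,0,0.002],
    [-0.001,0.11,-0.001,0,0,0.002]
  ]
}}

```text
time: 9.15
tool_pos: [418.4, 311.3, 81.5]
tcp_rot: [-90.0, 0.2, -153.1]
ft_force: [-0.5, 1.2, -0.8]
finger_gap: 42.9
```

Request:
{"op": "arm_command", "data": {
  "increments": [
    [0,0,0,0,0,0],
    [0,0,0,0,0,0],
    [0,0,0,0,0,0],
    [0,0,0,0,0,0],
    [0,0,0,0,0,0],
    [0,0,0,0,0,0],
    [0,-0.01,0,0,0,0],
    [0,-0.03,0,0,0,0],
    [0,-0.06,0,0,0,0],
    [0,-0.1,0,0,0,0]
  ],
  "jaw": -0.5
}}

```text
time: 10.4
tool_pos: [417.3, 310.6, 181.7]
tcp_rot: [-90.0, 0.0, -153.1]
ft_force: [0.6, 0.2, -0.4]
finger_gap: 64.2
```

```bash
python3 - <<'E'
from h import *
plan(628.5,-112,190,-159)
cv2.imwrite("pics/s3.png",cv2.resize(r.snapshot("scene")[120:300,240:480,::-1],(800,600)))
print(r.sense()["joint_pos"])
E
```

```text
t 10.4 at [417.3 310.6 181.7] [ -90.     0.  -153.1] gap 64.2 F [ 0.6  0.2 -0.4]
inc [0.003, -0.0082, 0.4724, -0.0001, 0.1032, -0.0005] turn 5.9
[ 3.10248219e+01  1.56566697e-01  1.05250718e+02 -8.15054147e-03
  7.40507124e+01  9.41048429e+01]
```

View pics/s3.png

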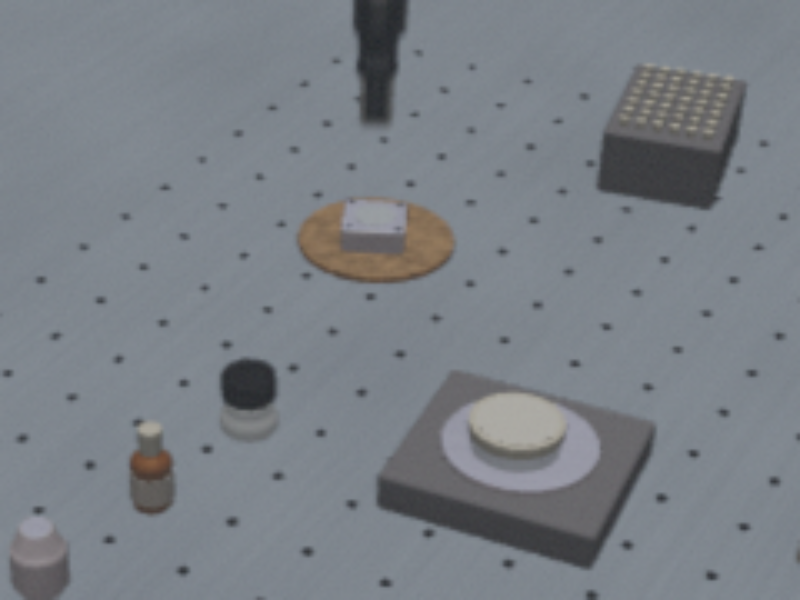

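The chamber stands upright on the mat (crop 374,225). Next, the slide.

Request:
{"op": "arm_command", "data": {
  "increments": [
    [0,-0.008,0.02,0,0.01,0],
    [0.001,-0.008,0.07,0,0.02,0],
    [0.001,-0.008,0.13,0,0.04,0],
    [0.002,-0.008,0.19,0,0.05,0],
    [0.002,-0.008,0.25,0,0.06,0],
    [0.002,-0.008,0.31,0,0.08,0],
    [0.003,-0.008,0.37,0,0.09,0],
    [0.003,-0.008,0.42,0,0.1,0],
    [0.003,-0.008,0.46,0,0.103,0],
    [0.003,-0.008,0.472,0,0.103,0]
  ],
  "jaw": -0.2
}}

```text
time: 11.7
tool_pos: [629.6, -113.7, 189.6]
tcp_rot: [-90.0, 0.2, -159.1]
ft_force: [-0.1, 0.0, 1.3]
finger_gap: 51.1
```

```bash
python3 - <<'E'
from h import *
plan(628.5,-112,96.5,-159)
cv2.imwrite("pics/s4.png",cv2.resize(r.snapshot("scene")[200:380,240:480,::-1],(800,600)))
E
```

```text
t 11.7 at [ 629.6 -113.7  189.6] [ -90.     0.2 -159.1] gap 51.1 F [-0.1  0.   1.3]
inc [0.0007, 0.0931, -0.002, -0.0006, -0.0022, -0.0027] turn 0.2
```

View pics/s4.png

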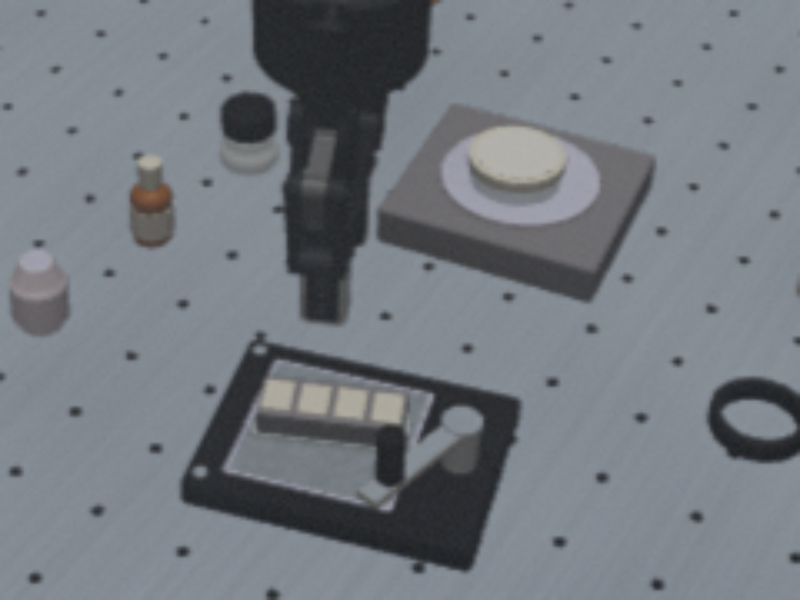

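Request:
{"op": "arm_command", "data": {
  "increments": [
    [0,0.012,-0.002,0,-0.001,-0.002],
    [0,0.03,-0.002,0,-0.001,-0.002],
    [0,0.05,-0.002,0,-0.001,-0.002],
    [0.001,0.067,-0.002,0,-0.001,-0.002],
    [0.001,0.08,-0.002,0,-0.001,-0.002],
    [0.001,0.088,-0.002,0,-0.001,-0.002],
    [0.001,0.092,-0.002,0,-0.001,-0.002],
    [0.001,0.0925,-0.002,0,-0.001,-0.002],
    [0.001,0.0925,-0.002,0,-0.001,-0.002],
    [0.001,0.0925,-0.002,0,-0.001,-0.002]
  ]
}}

```text
time: 13.0
tool_pos: [627.8, -109.8, 97.1]
tcp_rot: [-90.0, 0.0, -158.9]
ft_force: [0.7, 0.4, 0.3]
finger_gap: 51.6
```

```bash
python3 - <<'E'
from h import *
plan(628.5,-112,97,-159)
cv2.imwrite("pics/s5.png",cv2.resize(r.snapshot("scene")[230:380,260:460,::-1],(800,600)))
E
```

```text
t 13.0 at [ 627.8 -109.8   97.1] [ -90.     0.  -158.9] gap 51.6 F [0.7 0.4 0.3]
inc [0.0001, 0.0001, 0.0023, -0.0004, 0.0012, -0.0008] turn 0.1
```

View pics/s5.png

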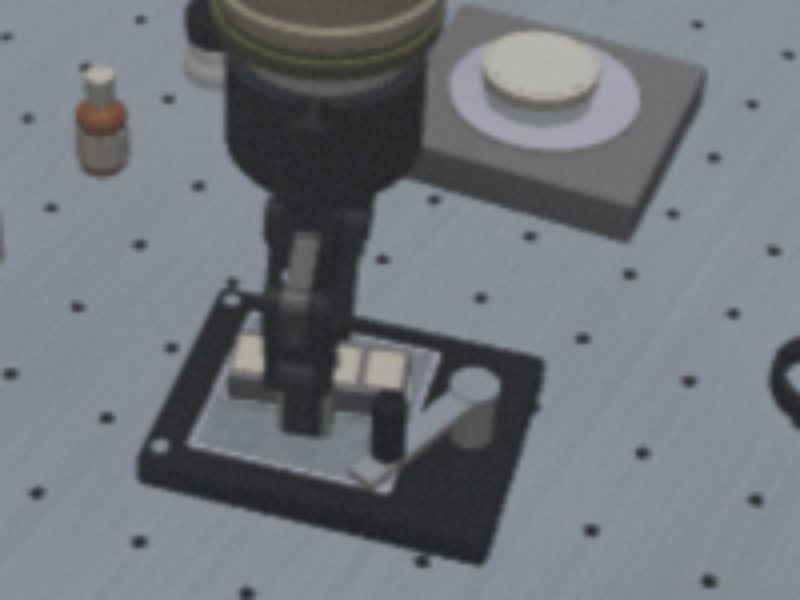

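Request:
{"op": "arm_command", "data": {
  "increments": [
    [0,0,0.002,0,0,0],
    [0,0,0.002,0,0,0],
    [0,0,0.002,0,0,0],
    [0,0,0.002,0,0,0],
    [0,0,0.002,0,0,0],
    [0,0,0.002,0,0,0],
    [0,0,0.002,0,0,0],
    [0,0,0.002,0,0,0],
    [0,0,0.002,0,0,0],
    [0,0,0.002,0,0,0]
  ],
  "jaw": 1,
  "force": 40
}}

```text
time: 14.3
tool_pos: [628.4, -111.8, 96.9]
tcp_rot: [-90.0, 0.0, -158.9]
ft_force: [0.6, -2.0, 5.0]
finger_gap: 27.1
```

Request:
{"op": "arm_command", "data": {
  "increments": [
    [0,-0.006,0,0,0,0],
    [0,-0.02,0,0,0,0],
    [0,-0.04,0,0,0,0],
    [0,-0.06,0,0,0,0],
    [0,-0.08,0,0,0,0],
    [0,-0.09,0,0,0,0],
    [0,-0.095,0,0,0,0],
    [0,-0.095,0,0,0,0],
    [0,-0.095,0,0,0,0],
    [0,-0.095,0,0,0,0]
  ]
}}

```text
time: 15.55
tool_pos: [627.7, -111.4, 190.6]
tcp_rot: [-90.1, -0.1, -158.9]
ft_force: [-0.2, 0.0, -1.1]
finger_gap: 27.1
```

```bash
python3 - <<'E'
from h import *
plan(415.5,-318,190,-174)
cv2.imwrite("pics/s6.png",cv2.resize(r.snapshot("scene")[180:360,240:480,::-1],(800,600)))
E
```

```text
t 15.55 at [ 627.7 -111.4  190.6] [-9.010e+01 -1.000e-01 -1.589e+02] gap 27.1 F [-0.2  0.  -1.1]
inc [0.2723, 0.0008, 0.1164, 0.0009, 0.2631, 0.0013] turn 15.1
```

View pics/s6.png

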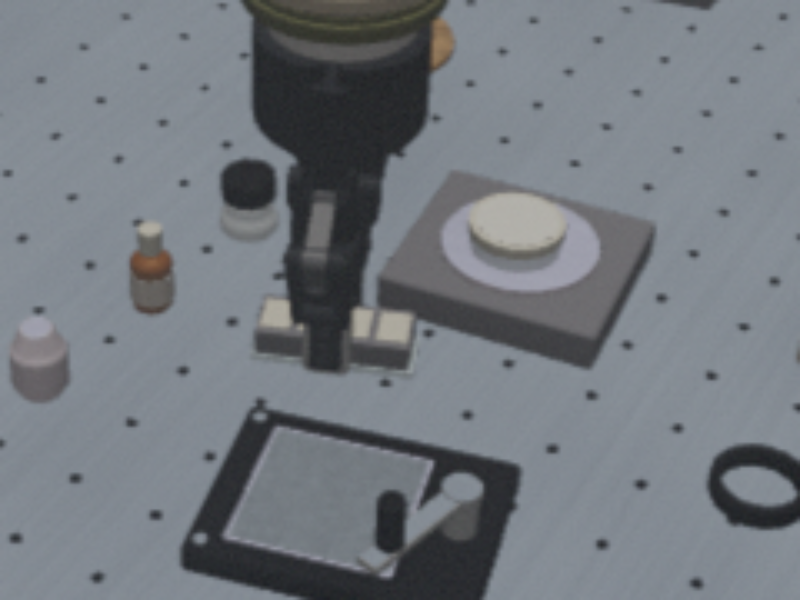

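Request:
{"op": "arm_command", "data": {
  "increments": [
    [0.012,0.001,0.005,0,0.02,0],
    [0.042,0.001,0.018,0,0.06,0],
    [0.083,0.001,0.035,0,0.1,0],
    [0.124,0.001,0.052,0,0.14,0],
    [0.165,0.001,0.069,0,0.18,0],
    [0.206,0.001,0.086,0,0.22,0],
    [0.24,0.001,0.1,0,0.25,0],
    [0.265,0.001,0.111,0,0.263,0],
    [0.275,0.001,0.115,0,0.263,0],
    [0.275,0.001,0.115,0,0.263,0]
  ]
}}

```text
time: 16.85
tool_pos: [412.4, -318.0, 190.4]
tcp_rot: [-90.0, 0.0, -174.1]
ft_force: [0.1, 0.7, -0.6]
finger_gap: 27.3
```

```bash
python3 - <<'E'
from h import *
plan(412.5,-318.2,80,-174)
im=r.snapshot("top")
d=r.trace("top","slide")
for e in d[:2]:
    q=rect("top",e["mask"],190-75+18);print(e["conf"],q,e["position"])
cv2.imwrite("pics/s7.png",cv2.resize(im[240:360,380:540,::-1],(800,600)))
E
```

```text
t 16.85 at [ 412.4 -318.   190.4] [ -90.     0.  -174.1] gap 27.3 F [ 0.1  0.7 -0.6]
inc [-0.0, 0.1104, 0.0003, 0.0003, -0.0013, -0.0001] turn 0.1
0.49 ((438.8392639160156, -314.19195556640625), (22.730140686035156, 32.90137481689453), 11.353902816772461) [452.6, 280.9]
```

View pics/s7.png

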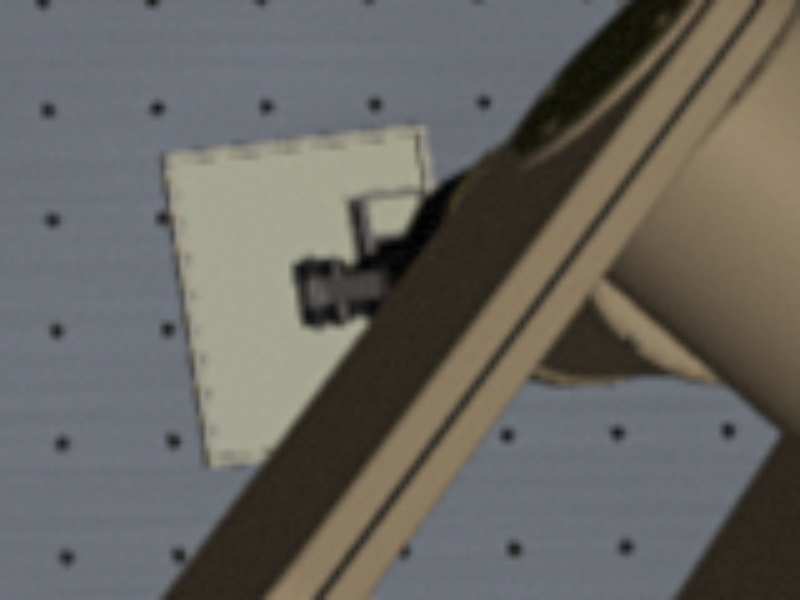

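Request:
{"op": "arm_command", "data": {
  "increments": [
    [0,0.012,0,0,0,0],
    [0,0.035,0,0,0,0],
    [0,0.06,0,0,0,0],
    [0,0.08,0,0,0,0],
    [0,0.095,0,0,0,0],
    [0,0.104,0,0,0,0],
    [0,0.108,0,0,0,0],
    [0,0.11,0,0,0,0],
    [0,0.11,0,0,0,0],
    [0,0.11,0,0,0,0]
  ]
}}

```text
time: 18.2
tool_pos: [413.1, -318.0, 81.0]
tcp_rot: [-90.0, 0.0, -174.0]
ft_force: [0.5, -0.3, 0.1]
finger_gap: 27.1
```

Request:
{"op": "arm_command", "data": {
  "increments": [
    [0,0,0,0,0,0],
    [0,0,0,0,0,0],
    [0,0,0,0,0,0],
    [0,0,0,0,0,0],
    [0,0,0,0,0,0],
    [0,0,0,0,0,0],
    [0,-0.01,0,0,0,0],
    [0,-0.03,0,0,0,0],
    [0,-0.06,0,0,0,0],
    [0,-0.1,0,0,0,0]
  ],
  "jaw": -0.3
}}

```text
time: 19.45
tool_pos: [412.4, -317.3, 181.2]
tcp_rot: [-90.1, -0.1, -174.0]
ft_force: [-0.2, -0.2, 0.3]
finger_gap: 55.1
```

```bash
python3 - <<'E'
from h import *
plan(618.5,114,190,-186)
im=r.snapshot("scene")
for e in r.trace("scene","slide")[:1]: print(e["conf"],rect("scene",e["mask"],13))
cv2.imwrite("pics/s8.png",cv2.resize(im[290:440,60:260,::-1],(800,600)))
E
```

```text
t 19.45 at [ 412.4 -317.3  181.2] [-9.01e+01 -1.00e-01 -1.74e+02] gap 55.1 F [-0.2 -0.2  0.3]
inc [-0.2501, -0.0085, -0.4074, 0.0012, 0.2095, 0.0012] turn 12.0
0.75 ((415.6241455078125, -318.0440673828125), (86.27034759521484, 39.982200622558594), 7.852235794067383)
```

View pics/s8.png

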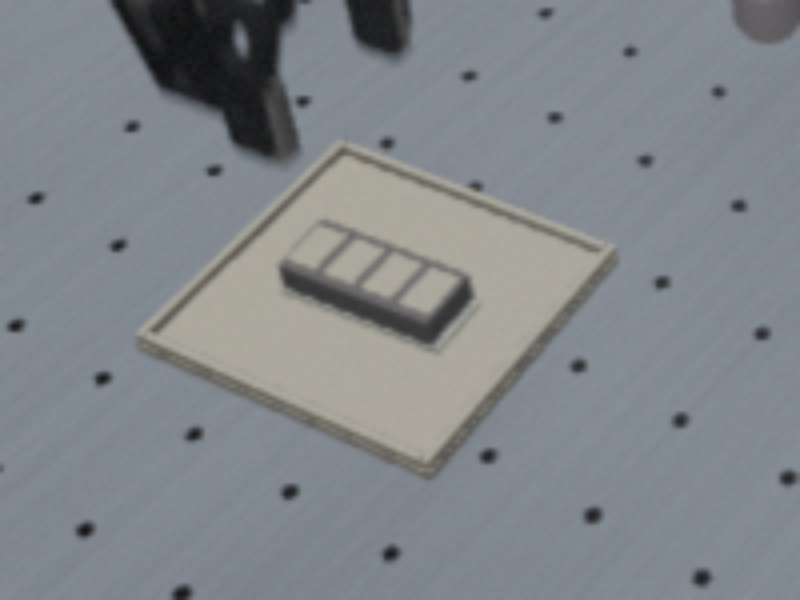

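The slide sits upright in the middle of the tray (crop 378,285). The dish is next.

Request:
{"op": "arm_command", "data": {
  "increments": [
    [-0.01,-0.008,-0.017,0,0.02,0],
    [-0.035,-0.008,-0.06,0,0.04,0],
    [-0.066,-0.008,-0.108,0,0.06,0],
    [-0.098,-0.008,-0.16,0,0.08,0],
    [-0.13,-0.008,-0.212,0,0.1,0],
    [-0.162,-0.008,-0.264,0,0.13,0],
    [-0.194,-0.008,-0.316,0,0.16,0],
    [-0.224,-0.008,-0.365,0,0.19,0],
    [-0.244,-0.008,-0.397,0,0.21,0],
    [-0.25,-0.008,-0.407,0,0.21,0]
  ],
  "jaw": -0.85
}}

```text
time: 20.8
tool_pos: [619.2, 115.5, 188.4]
tcp_rot: [-90.0, -0.0, 174.1]
ft_force: [0.1, -0.2, -0.0]
finger_gap: 79.2
```

```bash
python3 - <<'E'
from h import *
im=cv2.imread("pics/top0.png");sc=cv2.imread("pics/scene0.png")
a=cv2.resize(im[175:245,215:280],(390,420),interpolation=cv2.INTER_CUBIC);b=cv2.resize(sc[228:288,350:440],(600,400),interpolation=cv2.INTER_CUBIC)
cv2.imwrite("pics/d0.png",a);cv2.imwrite("pics/d1.png",b)
s2=r.snapshot("scene")
cv2.imwrite("pics/d2.png",cv2.resize(s2[150:330,280:520,::-1],(800,600)))
plan(618.5,114,104.5,-186)
E
```

```text
t 20.85 at [619.3 115.4 188.3] [-90.   -0.  174.1] gap 79.1 F [-1.7  0.6  0.1]
inc [0.0006, 0.0838, 0.0016, 0.0007, 0.0019, 0.0002] turn 0.1
```

View pics/d0.png

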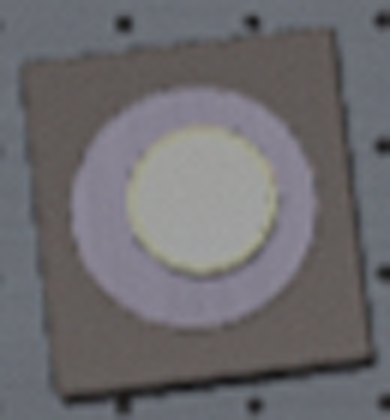

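View pics/d1.png

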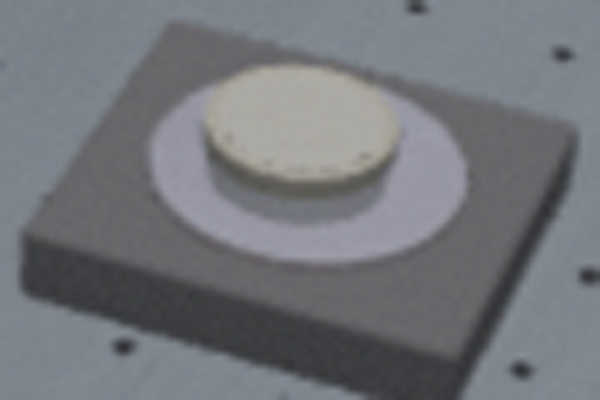

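View pics/d2.png

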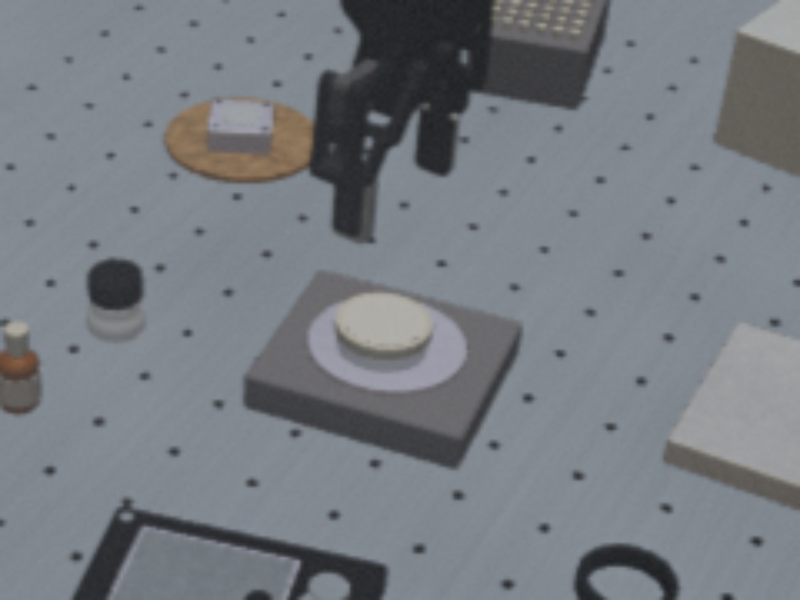

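```bash
python3 - <<'E'
from h import *
print(ray("top",[[248.7,208.2]],47),ray("scene",[[395.3,246.5]],47),"disc",ray("top",[[247.3,209.5]],29),ray("scene",[[396.5,253.5]],29))
E
```

```text
[[618.91269288 112.5830269   47.        ]] [[620.92351686 112.46684888  47.        ]] disc [[619.96745073 117.38713072  29.        ]] [[623.3345253  116.09943744  29.        ]]
```

Request:
{"op": "arm_command", "data": {
  "increments": [
    [0,0.012,0.003,0,0.002,0],
    [0,0.03,0.003,0,0.002,0],
    [0,0.05,0.003,0,0.002,0],
    [0,0.065,0.003,0,0.002,0],
    [0,0.076,0.003,0,0.002,0],
    [0,0.083,0.003,0,0.002,0],
    [0,0.085,0.003,0,0.002,0],
    [0,0.085,0.003,0,0.002,0],
    [0,0.085,0.003,0,0.002,0],
    [0,0.085,0.003,0,0.002,0]
  ]
}}

```text
time: 22.1
tool_pos: [618.9, 110.3, 104.1]
tcp_rot: [-90.0, 0.0, 173.9]
ft_force: [0.3, -0.6, -0.7]
finger_gap: 79.1
```

```bash
python3 - <<'E'
from h import *
plan(620,112.5,103,174)
s2=r.snapshot("scene")
cv2.imwrite("pics/d3.png",cv2.resize(s2[180:300,330:490,::-1],(800,600)))
E
```

```text
t 22.1 at [618.9 110.3 104.1] [-90.    0.  173.9] gap 79.1 F [ 0.3 -0.6 -0.7]
inc [-0.0008, 0.0011, -0.0023, 0.0004, -0.0024, -0.0008] turn 0.1
```

View pics/d3.png

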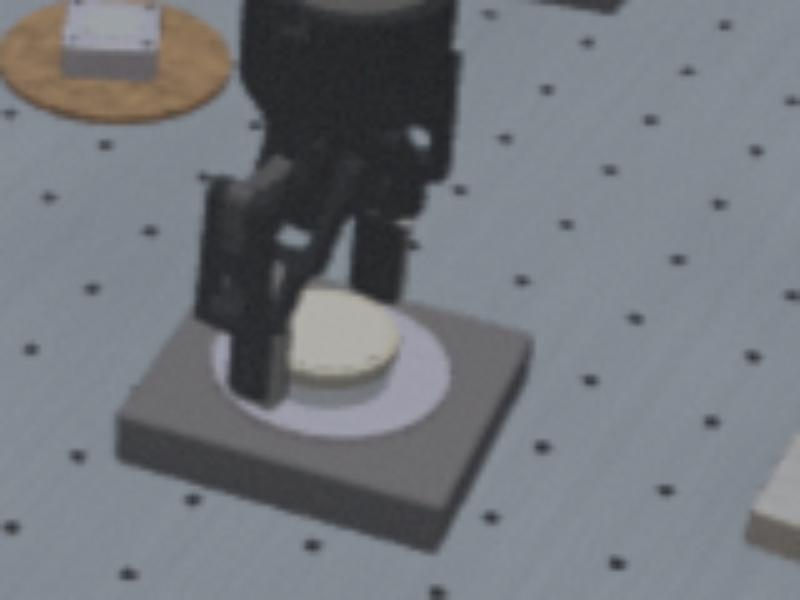

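Request:
{"op": "arm_command", "data": {
  "increments": [
    [-0.001,0.001,-0.002,0,0,0],
    [-0.001,0.001,-0.002,0,0,0],
    [-0.001,0.001,-0.002,0,0,0],
    [-0.001,0.001,-0.002,0,0,0],
    [-0.001,0.001,-0.002,0,0,0],
    [-0.001,0.001,-0.002,0,0,0],
    [-0.001,0.001,-0.002,0,0,0],
    [-0.001,0.001,-0.002,0,0,0],
    [-0.001,0.001,-0.002,0,0,0],
    [-0.001,0.001,-0.002,0,0,0]
  ],
  "jaw": 1,
  "force": 40
}}

```text
time: 23.4
tool_pos: [620.2, 112.3, 103.0]
tcp_rot: [-90.0, 0.1, 173.9]
ft_force: [-0.1, 2.5, 5.5]
finger_gap: 54.0
```

Request:
{"op": "arm_command", "data": {
  "increments": [
    [0,-0.006,0,0,0,0],
    [0,-0.02,0,0,0,0],
    [0,-0.04,0,0,0,0],
    [0,-0.06,0,0,0,0],
    [0,-0.08,0,0,0,0],
    [0,-0.09,0,0,0,0],
    [0,-0.095,0,0,0,0],
    [0,-0.095,0,0,0,0],
    [0,-0.095,0,0,0,0],
    [0,-0.095,0,0,0,0]
  ]
}}

```text
time: 24.65
tool_pos: [619.4, 112.0, 196.6]
tcp_rot: [-90.0, -0.1, 173.9]
ft_force: [-0.7, -0.6, -1.3]
finger_gap: 54.2
```

```bash
python3 - <<'E'
from h import *
plan(630,-115,197,174)
im=r.snapshot("scene")
cv2.imwrite("pics/d4.png",cv2.resize(im[150:330,280:520,::-1],(800,600)))
E
```

```text
t 24.65 at [619.4 112.  196.6] [-9.000e+01 -1.000e-01  1.739e+02] gap 54.2 F [-0.7 -0.6 -1.3]
inc [-0.0349, -0.0004, 0.2246, -0.0001, -0.0025, 0.0015] turn 0.2
```

View pics/d4.png

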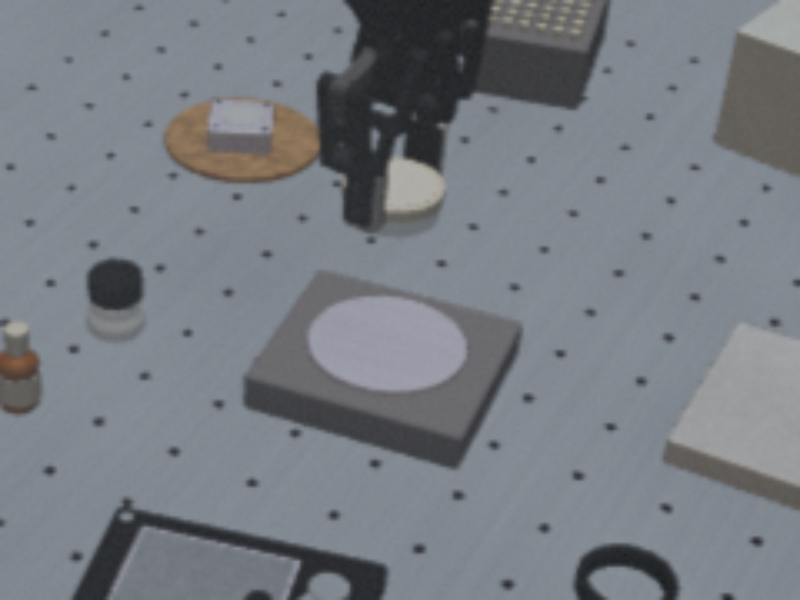

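Request:
{"op": "arm_command", "data": {
  "increments": [
    [-0.002,0,0.01,0,0,0],
    [-0.006,0,0.035,0,0,0],
    [-0.011,0,0.07,0,0,0],
    [-0.016,0,0.105,0,0,0],
    [-0.022,0,0.14,0,0,0],
    [-0.027,0,0.175,0,0,0],
    [-0.031,0,0.203,0,0,0],
    [-0.034,0,0.22,0,0,0],
    [-0.035,0,0.225,0,0,0],
    [-0.035,0,0.225,0,0,0]
  ]
}}

```text
time: 25.95
tool_pos: [630.5, -115.1, 197.4]
tcp_rot: [-90.0, -0.0, 173.9]
ft_force: [0.3, 0.9, 0.2]
finger_gap: 54.3
```

```bash
python3 - <<'E'
from h import *
plan(630,-115,97,174)
im=r.snapshot("scene")
cv2.imwrite("pics/d5.png",cv2.resize(im[200:380,240:480,::-1],(800,600)))
E
```

```text
t 25.95 at [ 630.5 -115.1  197.4] [-90.   -0.  173.9] gap 54.3 F [0.3 0.9 0.2]
inc [0.0005, 0.1004, 0.0001, 0.0005, -0.0025, 0.0003] turn 0.1
```

View pics/d5.png

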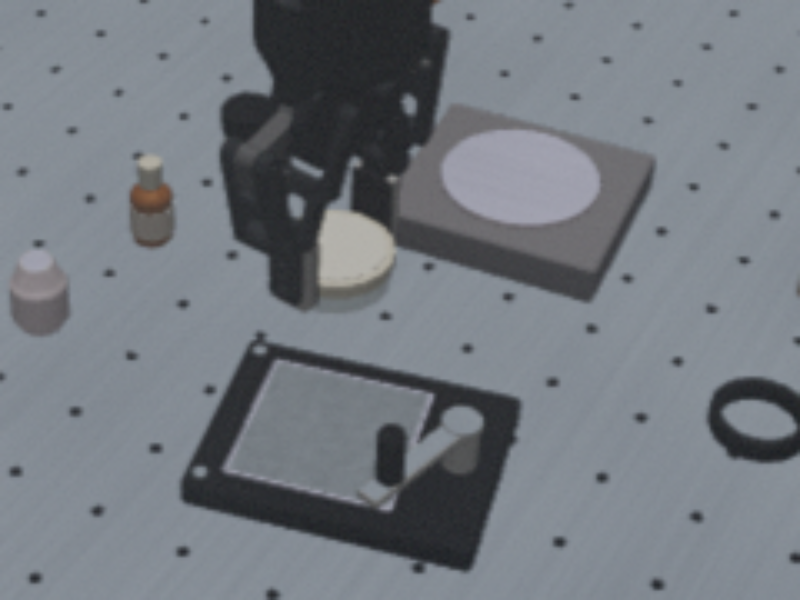

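Request:
{"op": "arm_command", "data": {
  "increments": [
    [0,0.012,0,0,0,0],
    [0,0.03,0,0,0,0],
    [0,0.052,0,0,0,0],
    [0,0.072,0,0,0,0],
    [0,0.087,0,0,0,0],
    [0,0.095,0,0,0,0],
    [0,0.099,0,0,0,0],
    [0,0.1,0,0,0,0],
    [0,0.1,0,0,0,0],
    [0,0.1,0,0,0,0]
  ]
}}

```text
time: 27.25
tool_pos: [630.9, -115.5, 98.2]
tcp_rot: [-90.0, 0.1, 173.9]
ft_force: [-0.1, -0.1, -0.2]
finger_gap: 54.1
```

Request:
{"op": "arm_command", "data": {
  "increments": [
    [0,0,0,0,0,0],
    [0,0,0,0,0,0],
    [0,0,0,0,0,0],
    [0,0,0,0,0,0],
    [0,0,0,0,0,0],
    [0,0,0,0,0,0],
    [0,-0.01,0,0,0,0],
    [0,-0.03,0,0,0,0],
    [0,-0.06,0,0,0,0],
    [0,-0.1,0,0,0,0]
  ],
  "jaw": -0.75
}}

```text
time: 28.5
tool_pos: [630.2, -115.3, 199.3]
tcp_rot: [-90.0, -0.0, 173.9]
ft_force: [0.3, 0.5, -0.4]
finger_gap: 74.7
```

```bash
python3 - <<'E'
from h import *
im=r.snapshot("scene")
cv2.imwrite("pics/d6.png",cv2.resize(im[200:380,240:480,::-1],(800,600)))
for n,z in(("dish",40),("clip_knob",77)):
  for e in r.spot_point("scene",n)[:1]: print(n,e["conf"],ray("scene",e["position"],22 if n=="dish" else z))
plan(681,-149,197,174)
E
```

```text
dish 0.65 [[ 629.65115082 -118.82338938   22.        ]]
clip_knob 0.68 [[ 676.52710839 -147.30038605   77.        ]]
t 28.65 at [ 632.9 -116.   203.2] [-89.9   0.5 173.9] gap 74.7 F [ 0.9 -0.5  0.4]
inc [-0.0513, 0.0066, 0.0277, -0.0011, -0.0025, -0.0083] turn 0.5
```

View pics/d6.png

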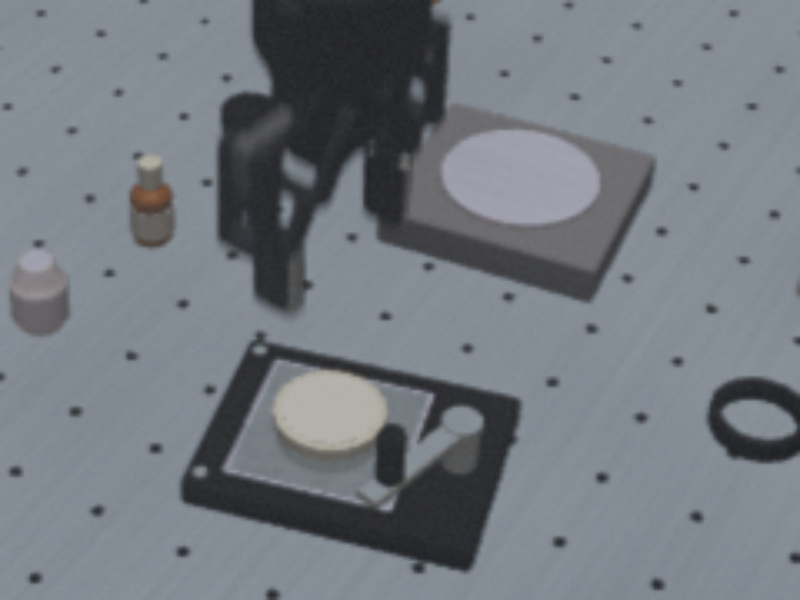

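The dish stands on the stage at crop (330,411), with the arm still open. Next I'll close the hold-down arm.

```bash
python3 - <<'E'
from h import *
print("dish",ray("scene",np.array([[330,411]])/3.3333+[240,200],40),"sq",ray("scene",np.array([[278,362],[434,395],[392,510],[224,472]])/3.3333+[240,200],22).mean(0))
r.snapshot("top")
for n in("dish","clip_knob"):
  for e in r.spot_point("top",n)[:1]: print(n,e["conf"],ray("top",e["position"],22 if n=="dish" else 77))
print("knob",ray("scene",np.array([[391,431]])/3.3333+[240,200],77),"post",ray("scene",np.array([[463,420]])/3.3333+[240,200],50))
plan(680,-148.5,197,-105)
E
```

```text
dish [[ 631.50406985 -117.63125002   40.        ]] sq [ 630.97571054 -113.93348802   22.        ]
dish 0.71 [[ 622.58623067 -112.83986876   22.        ]]
clip_knob 0.22 [[410.27044348 288.94218801  77.        ]]
knob [[ 680.10567808 -147.84261226   77.        ]] post [[693.42786225 -98.49457862  50.        ]]
t 28.8 at [ 630.3 -115.3  197.5] [-90.   -0.  173.9] gap 74.6 F [-0.1 -0.4 -0.2]
inc [-0.053, 0.0005, 0.0277, 0.0005, -1.4162, 0.0002] turn 81.1
```

Request:
{"op": "arm_command", "data": {
  "increments": [
    [-0.006,0,0.003,0,-0.1,0],
    [-0.013,0,0.007,0,-0.26,0],
    [-0.02,0,0.011,0,-0.43,0],
    [-0.027,0,0.015,0,-0.6,0],
    [-0.034,0,0.018,0,-0.77,0],
    [-0.041,0,0.022,0,-0.94,0],
    [-0.048,0,0.026,0,-1.11,0],
    [-0.053,0,0.028,0,-1.27,0],
    [-0.053,0,0.028,0,-1.38,0],
    [-0.053,0,0.028,0,-1.416,0]
  ],
  "jaw": 0,
  "force": 20
}}

```text
time: 30.05
tool_pos: [679.5, -148.7, 195.9]
tcp_rot: [-90.2, 0.0, -105.0]
ft_force: [0.1, 0.4, -0.3]
finger_gap: 42.7
```

```bash
python3 - <<'E'
from h import *
plan(680,-148,130,-105)
im=r.snapshot("scene")
cv2.imwrite("pics/c1.png",cv2.resize(im[220:370,280:480,::-1],(800,600)))
E
```

```text
t 30.05 at [ 679.5 -148.7  195.9] [ -90.2    0.  -105. ] gap 42.7 F [ 0.1  0.4 -0.3]
inc [-0.0008, 0.0659, 0.0004, 0.0027, 0.0008, -0.0002] turn 0.2
```

View pics/c1.png

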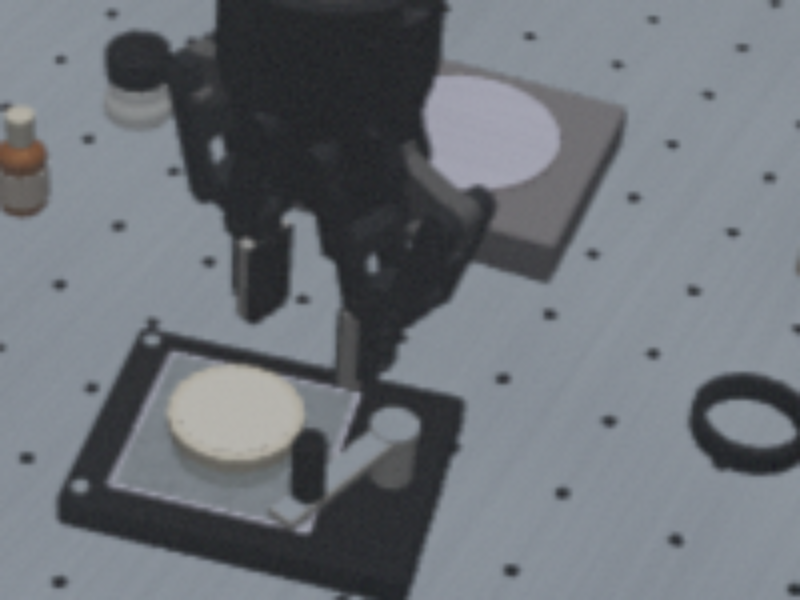

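Request:
{"op": "arm_command", "data": {
  "increments": [
    [-0.001,0.008,0,0.002,0,0],
    [-0.001,0.022,0,0.002,0,0],
    [-0.001,0.037,0,0.002,0,0],
    [-0.001,0.05,0,0.002,0,0],
    [-0.001,0.06,0,0.002,0,0],
    [-0.001,0.065,0,0.002,0,0],
    [-0.001,0.066,0,0.002,0,0],
    [-0.001,0.066,0,0.002,0,0],
    [-0.001,0.066,0,0.002,0,0],
    [-0.001,0.066,0,0.002,0,0]
  ]
}}

```text
time: 31.35
tool_pos: [680.7, -148.0, 131.9]
tcp_rot: [-89.9, 0.0, -105.0]
ft_force: [0.6, 0.8, -0.2]
finger_gap: 42.6
```

Request:
{"op": "arm_command", "data": {
  "increments": [
    [0,0,0,0,0,0],
    [0,0,0,0,0,0],
    [0,0,0,0,0,0],
    [0,0,0,0,0,0],
    [0,0,0,0,0,0],
    [0,0,0,0,0,0],
    [0,0,0,0,0,0],
    [0,0,0,0,0,0],
    [0,0,0,0,0,0],
    [0,0,0,0,0,0]
  ],
  "jaw": 0.45,
  "force": 20
}}

```text
time: 32.6
tool_pos: [680.5, -147.9, 131.5]
tcp_rot: [-89.9, 0.0, -105.0]
ft_force: [0.5, 0.4, -0.1]
finger_gap: 23.4
```

```bash
python3 - <<'E'
from h import *
im=r.snapshot("scene")
cv2.imwrite("pics/c2.png",cv2.resize(im[220:370,280:480,::-1],(800,600)))
P=np.array([693.5,-99])
s=r.sense();print(s["tool_pos"],s["tcp_rot"],s["finger_gap"],s["ft_force"])
R0=R.from_euler("xyz",s["tcp_rot"],degrees=True)
for i,a in enumerate(np.linspace(-106,-169,10)):
    p=P+51.5*np.array([np.cos(np.radians(a)),np.sin(np.radians(a))])
    t=R0.inv().apply(np.r_[p-s["tool_pos"][:2],0])/1000
    print(np.round(t,4).tolist(),round(-np.radians(a+106),3))
E
```

```text
[ 680.45418586 -147.90722477  131.45773532] [-8.98971406e+01  1.00545217e-02 -1.05009917e+02] 23.704246786773727 [-0.13137421 -0.24483806 -0.94036069]
[0.0009, -0.0, -0.001] -0.0
[0.0004, -0.0, -0.0072] 0.122
[-0.0009, -0.0, -0.0134] 0.244
[-0.0029, -0.0, -0.0193] 0.367
[-0.0056, -0.0, -0.025] 0.489
[-0.0089, -0.0001, -0.0303] 0.611
[-0.0129, -0.0001, -0.0352] 0.733
[-0.0175, -0.0001, -0.0395] 0.855
[-0.0226, -0.0001, -0.0433] 0.977
[-0.028, -0.0001, -0.0463] 1.1
```

View pics/c2.png

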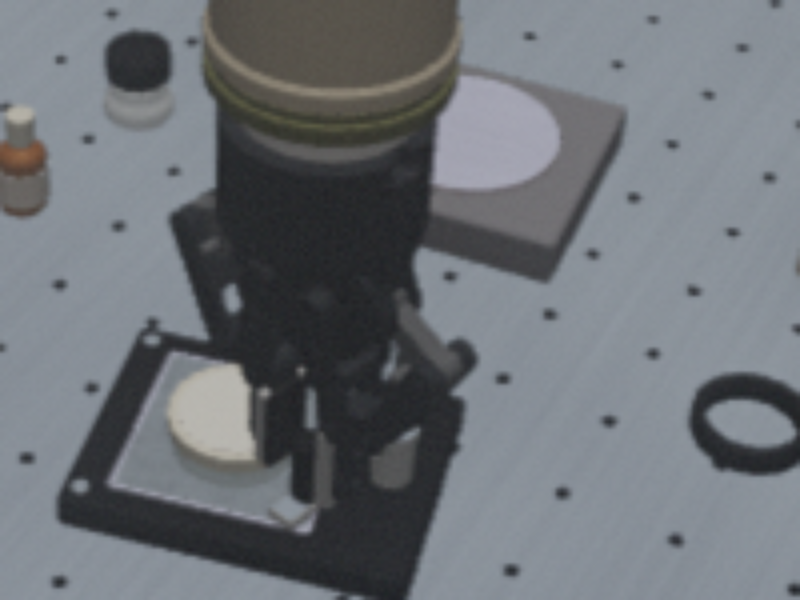

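Request:
{"op": "arm_command", "data": {
  "increments": [
    [0.001,0,-0.001,0,0,0],
    [0.0004,0,-0.007,0,0.12,0],
    [-0.001,0,-0.0134,0,0.244,0],
    [-0.003,0,-0.0193,0,0.367,0],
    [-0.0056,0,-0.025,0,0.489,0],
    [-0.009,0,-0.0303,0,0.611,0],
    [-0.013,0,-0.0352,0,0.733,0],
    [-0.0175,0,-0.0395,0,0.855,0],
    [-0.0226,0,-0.0433,0,0.977,0],
    [-0.028,0,-0.0463,0,1.1,0]
  ]
}}

```text
time: 33.9
tool_pos: [642.7, -109.2, 131.5]
tcp_rot: [-89.9, 0.1, -168.3]
ft_force: [-1.5, -2.0, -0.0]
finger_gap: 23.5
```

Request:
{"op": "arm_command", "data": {
  "increments": [
    [0,0,0,0,0,0],
    [0,0,0,0,0,0],
    [0,0,0,0,0,0],
    [0,0,0,0,0,0],
    [0,0,0,0,0,0],
    [0,0,0,0,0,0],
    [0,0,0,0,0,0],
    [0,0,0,0,0,0],
    [0,0,0,0,0,0],
    [0,0,0,0,0,0]
  ]
}}

```text
time: 35.15
tool_pos: [643.0, -108.9, 131.4]
tcp_rot: [-90.0, 0.1, -168.0]
ft_force: [-0.6, 0.3, -0.3]
finger_gap: 23.5
```

```bash
python3 - <<'E'
from h import *
im=r.snapshot("scene")
cv2.imwrite("pics/c3.png",cv2.resize(im[220:370,280:480,::-1],(800,600)))
plan(643,-111.8,190,-166)
E
```

```text
t 35.2 at [ 643.  -108.9  131.4] [-9.00e+01  1.00e-01 -1.68e+02] gap 23.5 F [-0.6  1.   0.1]
inc [0.0005, -0.0586, 0.0029, -0.0007, -0.0356, -0.0017] turn 2.0
```

View pics/c3.png

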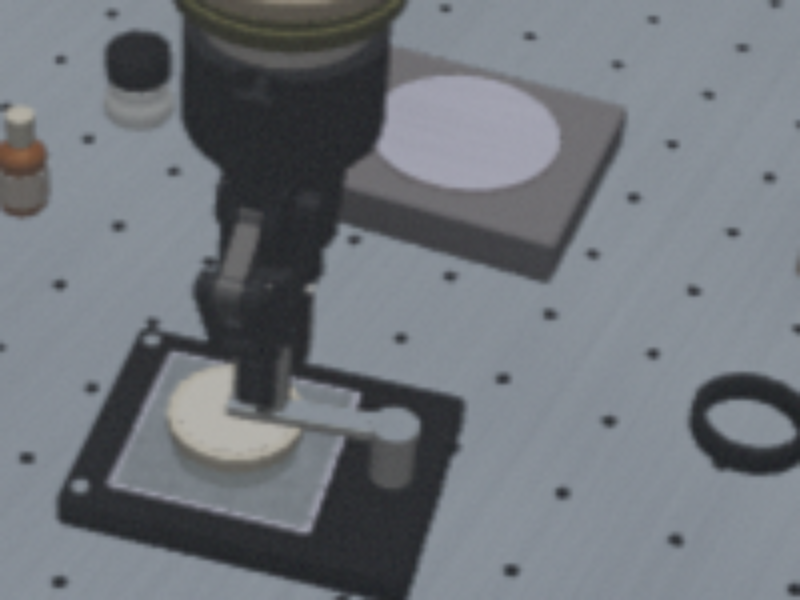

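```bash
python3 - <<'E'
from h import *
a=ray("scene",np.array([[235,407],[395,424]])/4+[280,220],49)[:,:2];print(a);d=a[0]-a[1];print(np.degrees(np.arctan2(d[1],d[0])), np.linalg.norm(d))
P=np.array([693.5,-99.]);t=np.array([643,-108.9])-P;ang=np.degrees(np.arctan2(t[1],t[0]));print(ang, "knob est", ang+np.degrees(4.8/51.5))
E
```

```text
[[ 633.90009729 -122.9610091 ]
 [ 692.80770267  -97.66601588]]
-156.76125906590147 64.10883443873102
-168.90841928717037 knob est -163.56823012866948
```

Request:
{"op": "arm_command", "data": {
  "increments": [
    [0,0,0,0,0,0],
    [0,0,0,0,0,0],
    [0,0,0,0,0,0],
    [0,0,0,0,0,0],
    [0,0,0,0,0,0],
    [0,0,0,0,0,0],
    [0,0,0,0,0,0],
    [0,0,0,0,0,0],
    [0,0,0,0,0,0],
    [0,0,0,0,0,0]
  ],
  "jaw": 1,
  "force": 20
}}

```text
time: 36.45
tool_pos: [643.0, -109.4, 131.5]
tcp_rot: [-89.9, 0.1, -168.1]
ft_force: [-0.7, -5.6, 0.5]
finger_gap: 13.2
```

Request:
{"op": "arm_command", "data": {
  "increments": [
    [0,0,0,0,0,0],
    [0,0,0,0,0,0],
    [0,0,0,0,0,0],
    [0,0,0,0,0,0],
    [0,0,0,0,0,0],
    [0,0,0,0,0,0],
    [0,-0.008,0,0,0,0],
    [0,-0.025,0,0,0,0],
    [0,-0.05,0,0,0,0],
    [0,-0.07,0,0,0,0]
  ],
  "jaw": 0.2
}}

```text
time: 37.7
tool_pos: [643.6, -109.0, 204.2]
tcp_rot: [-89.9, 0.2, -168.0]
ft_force: [0.1, 0.1, -0.5]
finger_gap: 34.4
```

```bash
python3 - <<'E'
from h import *
im=r.snapshot("scene")
cv2.imwrite("pics/c4.png",cv2.resize(im[220:370,280:480,::-1],(800,600)))
plan(417,310.8,190,-243)
E
```

```text
t 37.75 at [ 644.7 -109.3  207.4] [ -89.8    0.4 -168. ] gap 34.5 F [ 1.8 -0.7  1.9]
inc [0.1358, 0.0148, -0.4582, 0.0019, 1.3084, -0.0087] turn 75.0
```

View pics/c4.png

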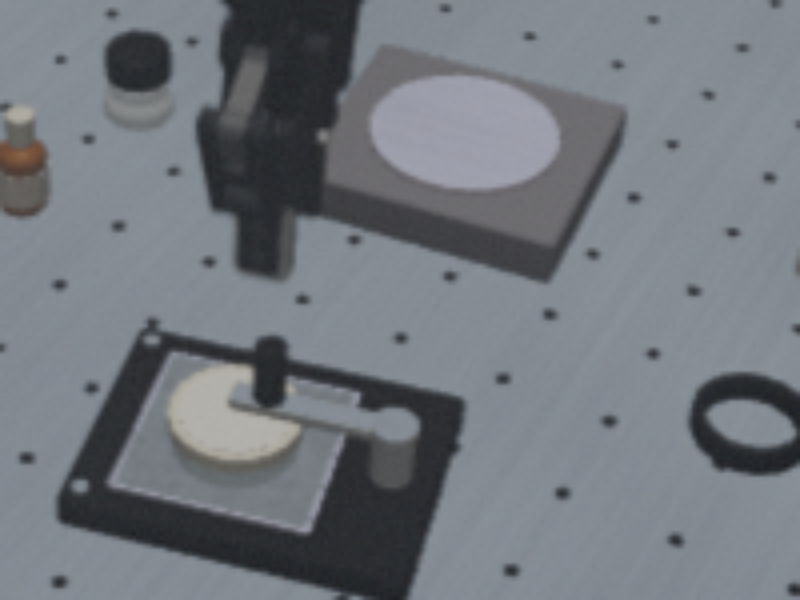

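```bash
python3 - <<'E'
from h import *
im=r.snapshot("scene")
for e in r.trace("scene","chamber")[:1]: print(e["conf"],ray("scene",e["position"],18))
cv2.imwrite("pics/m1.png",cv2.resize(im[165:225,315:395,::-1],(800,600),interpolation=cv2.INTER_CUBIC))
plan(417.5,311,190,-153)
E
```

```text
t 37.85 at [ 644.  -109.1  203.9] [ -89.9    0.3 -168. ] gap 34.5 F [-0.6  0.5  0.1]
inc [0.1345, 0.012, -0.458, -0.0032, -0.2624, -0.005] turn 15.0
```

View pics/m1.png

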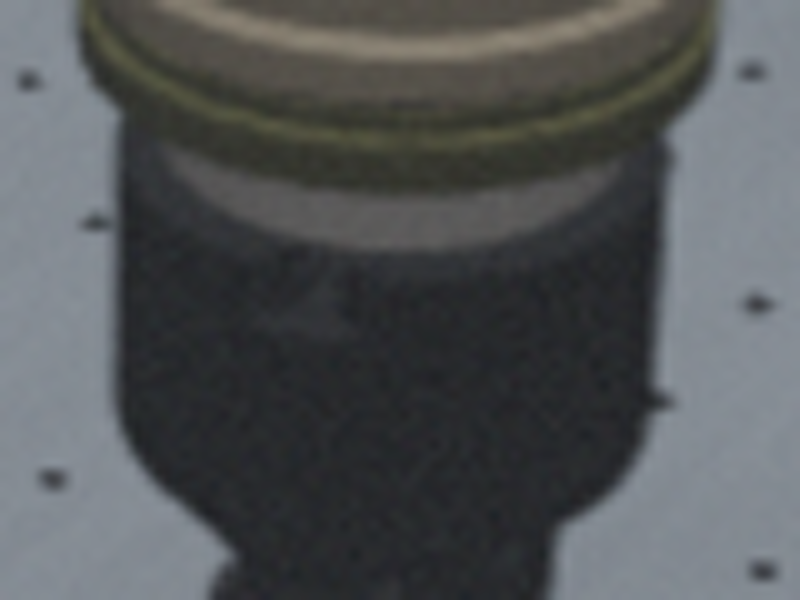

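The gripper hides the mat from this view, so I'll move over it and take the chamber position from the earlier image.

Request:
{"op": "arm_command", "data": {
  "increments": [
    [0.006,0.012,-0.02,0,-0.02,0],
    [0.018,0.012,-0.06,0,-0.05,0],
    [0.034,0.012,-0.115,0,-0.08,0],
    [0.05,0.012,-0.17,0,-0.11,0],
    [0.066,0.012,-0.225,0,-0.14,0],
    [0.083,0.012,-0.28,0,-0.17,0],
    [0.099,0.012,-0.335,0,-0.2,0],
    [0.115,0.012,-0.39,0,-0.23,0],
    [0.128,0.012,-0.435,0,-0.255,0],
    [0.1345,0.012,-0.458,0,-0.262,0]
  ],
  "jaw": -0.4
}}

```text
time: 39.1
tool_pos: [414.4, 313.0, 187.7]
tcp_rot: [-90.0, -0.0, -152.9]
ft_force: [0.7, -0.3, 0.6]
finger_gap: 59.4
```

```bash
python3 - <<'E'
from h import *
print(ray("scene",np.array([[375,215]])/3.3333+[240,120],23))
plan(417.5,311,79,-153)
im=r.snapshot("scene")
cv2.imwrite("pics/m2.png",cv2.resize(im[120:225,290:430,::-1],(800,600),interpolation=cv2.INTER_CUBIC))
E
```

```text
[[419.05958182 309.54971118  23.        ]]
t 39.1 at [414.4 313.  187.7] [ -90.    -0.  -152.9] gap 59.4 F [ 0.7 -0.3  0.6]
inc [-0.0019, 0.1088, 0.0031, -0.0008, 0.0022, 0.0002] turn 0.1
```

View pics/m2.png

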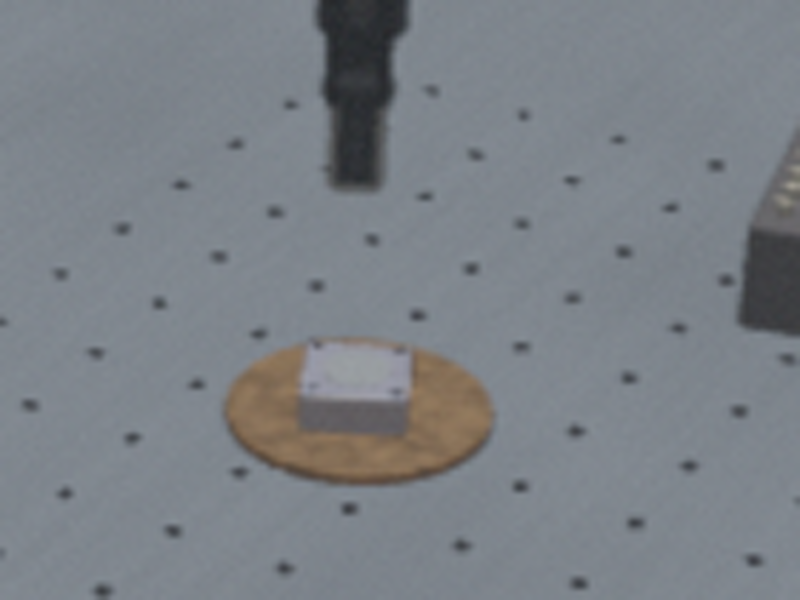

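Request:
{"op": "arm_command", "data": {
  "increments": [
    [-0.002,0.012,0.004,0,0.002,0],
    [-0.002,0.035,0.004,0,0.002,0],
    [-0.002,0.06,0.004,0,0.002,0],
    [-0.002,0.08,0.004,0,0.002,0],
    [-0.002,0.095,0.004,0,0.002,0],
    [-0.002,0.104,0.004,0,0.002,0],
    [-0.002,0.108,0.004,0,0.002,0],
    [-0.002,0.109,0.004,0,0.002,0],
    [-0.002,0.109,0.004,0,0.002,0],
    [-0.002,0.109,0.004,0,0.002,0]
  ]
}}

```text
time: 40.4
tool_pos: [420.5, 308.9, 80.5]
tcp_rot: [-89.9, 0.1, -153.1]
ft_force: [-0.1, -0.1, -0.5]
finger_gap: 59.9
```

Request:
{"op": "arm_command", "data": {
  "increments": [
    [0,0,0,0,0,0],
    [0,0,0,0,0,0],
    [0,0,0,0,0,0],
    [0,0,0,0,0,0],
    [0,0,0,0,0,0],
    [0,0,0,0,0,0],
    [0,0,0,0,0,0],
    [0,0,0,0,0,0],
    [0,0,0,0,0,0],
    [0,0,0,0,0,0]
  ],
  "jaw": 1,
  "force": 40
}}

```text
time: 41.65
tool_pos: [420.6, 309.0, 80.5]
tcp_rot: [-89.9, 0.1, -153.1]
ft_force: [-0.8, 0.1, 5.5]
finger_gap: 42.9
```

Request:
{"op": "arm_command", "data": {
  "increments": [
    [0,-0.006,0,0,0,0],
    [0,-0.025,0,0,0,0],
    [0,-0.05,0,0,0,0],
    [0,-0.08,0,0,0,0],
    [0,-0.105,0,0,0,0],
    [0,-0.12,0,0,0,0],
    [0,-0.125,0,0,0,0],
    [0,-0.125,0,0,0,0],
    [0,-0.125,0,0,0,0],
    [0,-0.125,0,0,0,0]
  ]
}}

```text
time: 42.9
tool_pos: [419.5, 308.4, 203.8]
tcp_rot: [-89.9, -0.0, -153.1]
ft_force: [0.0, -0.7, -0.2]
finger_gap: 43.4
```

```bash
python3 - <<'E'
from h import *
im=r.snapshot("scene")
cv2.imwrite("pics/m3.png",cv2.resize(im[120:225,290:430,::-1],(800,600),interpolation=cv2.INTER_CUBIC))
plan(621.5,116.5,204,-153)
E
```

```text
t 42.95 at [419.6 308.5 204. ] [ -89.9    0.  -153.1] gap 42.8 F [-0.  -0.5 -0.7]
inc [-0.0934, 0.0003, 0.2625, -0.0012, -0.0025, -0.0001] turn 0.2
```

View pics/m3.png

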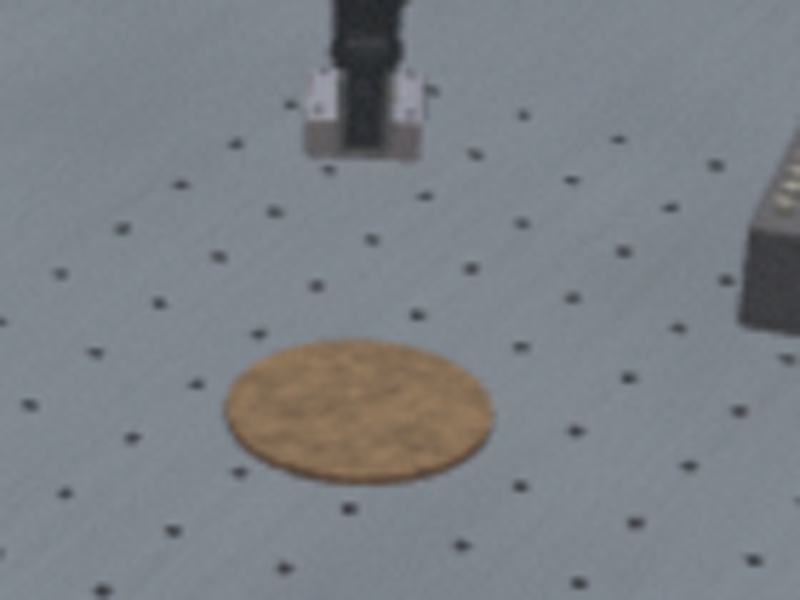

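Request:
{"op": "arm_command", "data": {
  "increments": [
    [-0.005,0,0.013,0,0,0],
    [-0.014,0,0.04,0,0,0],
    [-0.027,0,0.077,0,0,0],
    [-0.041,0,0.115,0,0,0],
    [-0.055,0,0.154,0,0,0],
    [-0.068,0,0.192,0,0,0],
    [-0.08,0,0.225,0,0,0],
    [-0.089,0,0.25,0,0,0],
    [-0.0935,0,0.2625,0,0,0],
    [-0.0935,0,0.2625,0,0,0]
  ]
}}

```text
time: 44.2
tool_pos: [622.3, 115.9, 205.0]
tcp_rot: [-89.9, 0.1, -153.2]
ft_force: [0.5, -0.2, -0.5]
finger_gap: 43.2
```

```bash
python3 - <<'E'
from h import *
plan(621.5,116.5,105.5,-153)
E
```

```text
t 44.2 at [622.3 115.9 205. ] [-8.990e+01  1.000e-01 -1.532e+02] gap 43.2 F [ 0.5 -0.2 -0.5]
inc [0.0006, 0.0995, -0.001, -0.001, -0.0037, -0.0012] turn 0.2
```

Request:
{"op": "arm_command", "data": {
  "increments": [
    [0,0.012,-0.001,0,0,0],
    [0,0.03,-0.001,0,0,0],
    [0,0.052,-0.001,0,0,0],
    [0,0.072,-0.001,0,0,0],
    [0,0.087,-0.001,0,0,0],
    [0,0.095,-0.001,0,0,0],
    [0,0.099,-0.001,0,0,0],
    [0,0.1,-0.001,0,0,0],
    [0,0.1,-0.001,0,0,0],
    [0,0.1,-0.001,0,0,0]
  ]
}}

```text
time: 45.45
tool_pos: [622.1, 117.6, 105.9]
tcp_rot: [-89.9, 0.1, -153.1]
ft_force: [-0.1, 0.3, -0.5]
finger_gap: 42.9
```

Request:
{"op": "arm_command", "data": {
  "increments": [
    [0,0,0,0,0,0],
    [0,0,0,0,0,0],
    [0,0,0,0,0,0],
    [0,0,0,0,0,0],
    [0,0,0,0,0,0],
    [0,0,0,0,0,0],
    [0,-0.01,0,0,0,0],
    [0,-0.03,0,0,0,0],
    [0,-0.06,0,0,0,0],
    [0,-0.1,0,0,0,0]
  ],
  "jaw": -0.5
}}

```text
time: 46.7
tool_pos: [621.2, 117.6, 207.1]
tcp_rot: [-89.9, 0.1, -153.1]
ft_force: [0.4, 0.0, 0.2]
finger_gap: 63.5
```

Request:
{"op": "arm_command", "data": {
  "increments": [
    [0.01,-0.02,-0.02,0,0,0],
    [0.04,-0.06,-0.05,0,0,0],
    [0.08,-0.09,-0.09,0,0,0],
    [0.12,-0.1,-0.13,0,0,0],
    [0.15,-0.1,-0.16,0,0,0],
    [0.17,-0.1,-0.18,0,0,0],
    [0.18,-0.1,-0.19,0,0,0],
    [0.18,-0.1,-0.19,0,0,0],
    [0.18,-0.1,-0.19,0,0,0],
    [0.18,-0.1,-0.19,0,0,0]
  ]
}}

```text
time: 47.95
tool_pos: [375.6, 205.5, 304.7]
tcp_rot: [-89.9, 0.1, -153.2]
ft_force: [-0.3, 1.1, 1.5]
finger_gap: 64.2
```

```bash
python3 - <<'E'
from h import *
im=r.snapshot("scene");tp=r.snapshot("top")
for cam in("scene","top"):
  for n,z in(("dish",22),("chamber",29),("slide",4)):
    for e in r.spot_point(cam,n)[:1]: print(cam,n,round(e["conf"],2),ray(cam,e["position"],z).round(1))
  for n,z in(("dish",40),("chamber",47),("slide",22),("vial",55)):
    for e in r.trace(cam,n)[:1]:
      q=rect(cam,e["mask"],z);print(cam,n,round(e["conf"],2),np.round(q[0]),np.round(q[1]))
cv2.imwrite("pics/f1.png",cv2.resize(im[200:410,90:460,::-1],(800,454),interpolation=cv2.INTER_CUBIC))
cv2.imwrite("pics/f2.png",cv2.resize(tp[150:350,200:490,::-1],(800,552),interpolation=cv2.INTER_CUBIC))
s=r.sense();print(s["time"],s["tool_pos"],s["finger_gap"])
E
```

```text
scene dish 0.83 [[ 633.2 -119.1   22. ]]
scene chamber 0.98 [[618.3 110.3  29. ]]
scene slide 0.61 [[ 420.6 -325.6    4. ]]
scene dish 0.7 [ 632. -126.] [52. 66.]
scene chamber 0.82 [625. 107.] [45. 64.]
scene slide 0.6 [ 422. -323.] [84. 38.]
scene vial 0.8 [473. -39.] [24. 81.]
top dish 0.74 [[453.4  -9.5  22. ]]
top chamber 0.8 [[623.9 117.6  29. ]]
top dish 0.92 [ 629. -117.] [54. 55.]
top chamber 0.72 [619. 115.] [48. 44.]
top slide 0.88 [ 413. -318.] [75. 36.]
top vial 0.59 [451. -10.] [24. 26.]
48.75 [374.89255777 205.84732211 304.83171353] 63.88389986433762
```

View pics/f1.png

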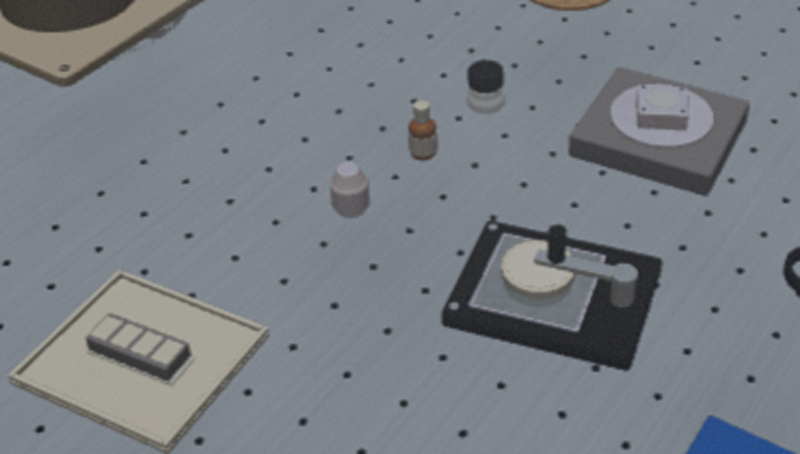

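View pics/f2.png

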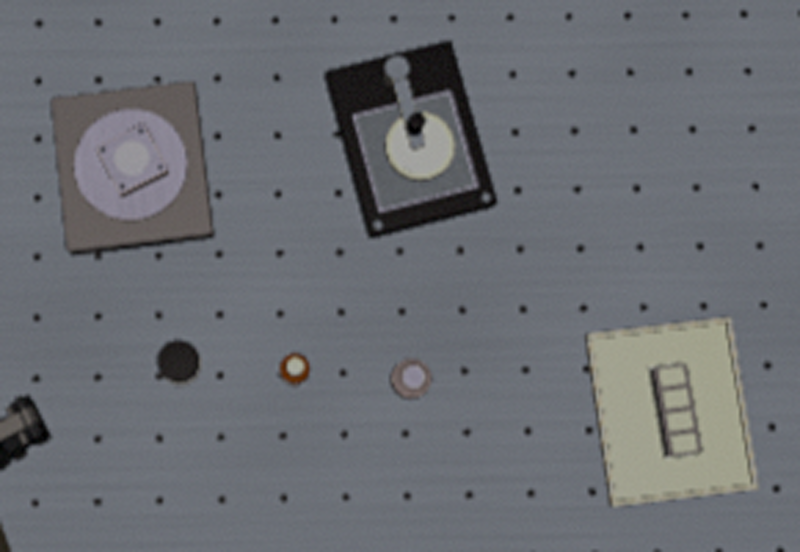

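Both views show every specimen upright and centred within about 5 mm, with the clip arm parallel to the plate edge. The vial is where it started, and the gripper is clear of everything.

```bash
python3 -c "
from bench import r
print(r.hand_in())"
```

```text
the job is handed in; nothing more can be done
None
```

I finished the rotation and handed the job in at about 49 s of the 125 s allowed; no verdict was reported.

I parked the chamber on the mat, moved the slide to the tray and the dish to the stage, closed the hold-down arm, then put the chamber on the warming plate. The arm started about 1.07 rad open, so it was already out of the way when the dish went down.

| Last check | Result |
|---|---|
| Slide in tray | upright, about 3 mm off centre |
| Dish on stage | upright, about 3–4 mm off centre |
| Chamber on warming plate | upright, about 5 mm off centre at most |
| Vial | within about 2 mm of its start in the top view |
| Gripper | well clear of everything |

- **Hold-down arm:** In the last top view it runs parallel to the stage edge, so it is closed. It had also been pressed against its stop with about 6 N. An earlier image taken while the finger covered its tip suggested about 0.17 rad open, so I gave it that final push.
- **Disagreeing readings:** In the last top picture the point finder mistook the vial for the dish, a clear error. The scene-camera outlines put the dish and chamber about 10 mm off, because they include the objects' sides. I went by the top view instead.

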